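# Load wax specimen blocks into a ratchet-lift cooling unit

## Robot

A 7-joint arm with a two-finger parallel gripper is mounted at the origin on the work surface. World frame = base frame: x ahead of the robot, y to its left, z up, the work surface at z = 0. Lengths are in mm, angles in rad, forces in N, time in s.
With the tool pointing down it reaches from about 375 to 925 mm from the base axis. Payload 3.1 kg.
Tool frame: the origin (TCP) lies midway between the tips of the shut fingers; the grasp point (between the pads) lies 19 mm behind it (arm.grip_depth is the distance from the TCP to the grasp point, in mm); z points along the fingers, y is the direction in which the jaws open and shut (so a half turn about z gives the same grasp; the last joint's range is limited). The gripper opens to 85 mm and grips with 20 to 120 N. Pads are 22 mm wide; open, the fingers measure 114 mm over their backs; the gripper's body (76 mm by 85 mm) begins 54 mm behind the grasp point. The pads swing forward as they close: fully open they stand 13 mm farther back than shut.
Start: joints at [-1.298, 0.383, 0.044, 1.598, -0.018, 1.161, -0.05], TCP at [235.513, 605.836, 231.269] pointing down, gripper open.
Joint ranges: [-2.61, 2.61], [-0.41, 2.15], [-1.48, 1.57], [0, 2.5], [-1.57, 4.71], [0.05, 1.97], [-2.85, 2.85]. Speed limits (rad/s): [2.79, 2.79, 3.14, 3.14, 3.14, 3.14, 3.14].

## Interface

Orientations are given as a 3x3 rotation matrix whose columns are the frame's x, y, z axes.
In Python, from bench import arm gives the robot as it stands. The module is installed in compiled form; this text tells all that it offers.
- The arm moves only by the tool servo_tool, never from a script. Its argument "commands" is a list of rows, each an object of numbers: "dx", "dy", "dz": the shift along the tool's x, y, z in m; "ax", "ay", "az": the turn, a rotation vector about the tool's x, y, z in degrees. In form: [{"dx": .., "dy": .., "dz": .., "ax": .., "ay": .., "az": ..}, ...]. A call has 1 to 12 rows; each row is the pose to reach, as a shift and turn from the pose measured when the call began, along the tool's axes at that moment; what a row does not reach only later rows make up. A row lasts 1/12 s, in which the tool goes at most 41.7 mm and 7.16 degrees, less where a joint would pass 70% of its speed; a pose out of reach is approached as far as the arm can. A call with a gripper value outside its range is refused whole. "fingers" is the closure in counts, from 0 (fully open) to 255 (shut), set as the call begins (left out, the last holds). The fingers move at their own pace and stop on an object; "newtons" is the grip in N (left out, the last holds). Time passes only in rows, so rows that repeat a pose let the fingers close. It gives the time, the measured TCP pose, the force and the opening at its end, in the units of the state.
- arm.read_state(): the state, without advancing time (a new reading comes with each control period).
- arm.grab_frame(name): name is "scene" or "side" or "wrist"; returns (picture, depth): 384x512x3 uint8, red, green, blue; 384x512 float32, mm along the optical axis (not along the pixel's ray), 0 where there is no reading.
- arm.camera_info(name): a dict with "fx", "fy", "cx", "cy" (pixels), "extrinsics" (4x4, takes a point from world to camera coordinates). Camera axes: x right, y up, looking along -z (the intrinsics and any distortion apply to the point x, -y, -z); pixel columns grow to the right and rows downward; lengths in mm; the calibration is good to about 2 mm. The wrist camera is an equidistant fisheye: a pixel r from the principal point sees the ray r / f radians off the axis. A picture is of the moment at which its call begins: read the wrist's pose just before it. camera_info takes no time and is no camera call; for the wrist camera it gives the pose at the moment of the call.
- arm.close_job(): hands the job in, once; it reports no verdict.
The state is a dict: "clock": time; "joint_pos": joint angles; "qvel": joint speeds; "effort": joint torques, N m; "ee_pos": TCP position; "eef_rot": TCP orientation; "ft_force": force on the tool from outside, world axes, zero at the start; "moment": the same for the moment, N m; "width": finger opening in mm.
Only numpy, scipy, OpenCV 4.12 (cv2) and the standard library are available. Lean on these libraries where they do the work, as an engineer would, in place of code of your own. Each camera call takes 0.05 s, during which the arm holds its last target.

## Task

Chill the wax specimen blocks from the dark mat: raise the cooling unit's block carrier by its blue handle, past the ratchet, until it rests by itself on the top tooth, swing the red-knobbed clamp lever open and set every block that is on the mat, wax upwards, fully down into a pocket of its own. Swing the lever fully shut over them while the carrier is still up, then press the orange pawl pad to let the carrier sink all the way down with the blocks. Leave the other things on the table where they are.

Things in the scene. Friction and masses are not known exactly. Their poses are not given: they have to be found in the camera images.
- stage (a joint): Height (m) of the block carrier, a grey plate on a vertical toothed rail in a cream cooling well (rim 110 mm up). 0 = fully down, top face 70 mm above the table; stop at 0.070. 0.7 kg, damped 60 N per m/s: raise at 30 to 50 mm/s (12 to 16 N). Clicks past a sprung pawl; let go, it rests on the next tooth below: 0.016, 0.032, 0.048, top 0.064. Pawl released, it sinks by itself at 0.1 m/s.
- lift_handle (a point): Centre of the blue grip block on a post on the carrier: 14 (x) by 30 (y) by 32 mm high, 70 mm above the carrier's top face. Pinch from above across the 14 mm, lift. Axes here and at the seats: y along the row of pockets, -y the end with handle and pawl, +y the end with the lever's pivot; x across the row, away from the robot; z up.
- pawl_pad (a point): Centre of the top of the orange release pad (34 by 26 mm) of the brass pawl, 93 mm beyond the lift handle, 78 mm above the table at rest. Pressed straight down it swings the pawl's nose out of the teeth: clear after 9 mm, best 14 mm, stop at 20 mm; 4 to 6 N. Keep it pressed until the carrier is fully down (about 1 s): the pawl springs back. x, y as at the handle.
- pawl (a joint): Angle (rad) of the pawl: 0 = sprung into the teeth, over 0.15 = nose clear of the teeth, stop at 0.35. The pad is 60 mm from the pivot.
- clamp (a joint): Angle (rad) of the clamp lever, a dark steel bar 14 mm wide, 8 mm thick, swinging level. 0 = shut (a stop), lying along -y from its pivot over all pockets; grows as the knob swings to the -x (robot's) side, stop 1.6. Stiff (0.6 N at the knob), stays put. 2.5 mm above seated blocks; out of the way from 1.4. Opens only with the carrier up: the well's walls block it below.
- clamp_knob (a point): Centre of the upright red round knob (16 mm diameter, 30 mm tall) on the lever's free end, 156 mm from the pivot, 48 mm above the carrier's top face. Pinch it from above or push it sideways, along its level arc.
- clamp_pivot (a point): The lever's upright pivot axis, at the height of the bar (28.5 mm above the carrier's top face).
- seat0 (a point): Where the centre of a block lies when fully down in pocket 0 of the carrier (pockets 0 to 2 run from the handle end to the pivot end, 44 mm apart). The pocket is 41 mm (x) by 33 mm (y), 10 mm deep; this point is 16 mm above its floor, 6 mm above the carrier's top face. Moves with the carrier.
- seat1 (a point): Where the centre of a block lies when fully down in pocket 1 of the carrier (pockets 0 to 2 run from the handle end to the pivot end, 44 mm apart). The pocket is 41 mm (x) by 33 mm (y), 10 mm deep; this point is 16 mm above its floor, 6 mm above the carrier's top face. Moves with the carrier.
- seat2 (a point): Where the centre of a block lies when fully down in pocket 2 of the carrier (pockets 0 to 2 run from the handle end to the pivot end, 44 mm apart). The pocket is 41 mm (x) by 33 mm (y), 10 mm deep; this point is 16 mm above its floor, 6 mm above the carrier's top face. Moves with the carrier.
- block0_mid (a point): Centre of wax specimen block 0 (may be absent): pale wood below (18 mm), yellow wax above (14 mm); 36 mm along its own x, 28 mm along its own y, 32 mm tall, 35 g. It starts upright on the dark mat (2 mm thick), lies in a pocket with its x along the pocket's x, either way round.
- block1_mid (a point): Centre of wax specimen block 1 (may be absent): pale wood below (18 mm), yellow wax above (14 mm); 36 mm along its own x, 28 mm along its own y, 32 mm tall, 35 g. It starts upright on the dark mat (2 mm thick), lies in a pocket with its x along the pocket's x, either way round.
- block2_mid (a point): Centre of wax specimen block 2 (may be absent): pale wood below (18 mm), yellow wax above (14 mm); 36 mm along its own x, 28 mm along its own y, 32 mm tall, 35 g. It starts upright on the dark mat (2 mm thick), lies in a pocket with its x along the pocket's x, either way round.
- reagent: Amber bottle, 56 mm across, 130 mm tall; origin at its underside. A bystander: leave it where it is.
- stain_jar: Glass jar, 52 mm across, 70 mm tall; origin at its underside. A bystander: leave it where it is.
- offcut_dish: White bowl, 72 mm across, 32 mm tall; origin at its underside. A bystander: leave it where it is.
- slide_box: Blue and white slide box 87 by 34 by 40 mm; origin at its underside. A bystander: leave it where it is.
- mould_disc: Steel disc, 50 mm across, 12 mm tall; origin at its underside. A bystander: leave it where it is.
- wax_brush: Brush 160 mm long, lying; origin at its underside. A bystander: leave it where it is.
Mind the look-alikes: they are no part of the job. Leave any turquoise look-alike of the part that bears block2_mid alone. What is shaped like the part that bears block0_mid but purple is not meant.

How it is judged (in metres and radians):
On the way, in this order (a step that is already met when the one before it is completed fails the run):
1. the carrier rests on the top tooth, the robot's fingers off it (value of joint stage between 0.06 and 0.0675 m and contact force between the fingers and stage below 0.2 N and value of joint pawl below 0.1 rad), for 0.3 s.
2. the clamp lever is open, the carrier still up (value of joint stage above 0.06 m and value of joint clamp above 1 rad), for 0.1 s.
3. every block is seated upright in a pocket and the lever is shut, the carrier still up (value of joint stage above 0.06 m and value of joint clamp below 0.06 rad and (distance between block0_mid and seat0 below 0.006 m or distance between block0_mid and seat1 below 0.006 m or distance between block0_mid and seat2 below 0.006 m) and angle between each of block0_mid, block1_mid, block2_mid's own z axis and vertical below 0.12 rad and (distance between block1_mid and seat0 below 0.006 m or distance between block1_mid and seat1 below 0.006 m or distance between block1_mid and seat2 below 0.006 m) and (distance between block2_mid and seat0 below 0.006 m or distance between block2_mid and seat1 below 0.006 m or distance between block2_mid and seat2 below 0.006 m)), for 0.3 s.
At the end, for the whole second after the job is handed in: The carrier is fully down (within 3 mm), the pawl let go, the lever shut (within 0.06 rad), every block present upright (within 0.12 rad) with its centre within 6 mm of a pocket's seat point, at rest (value of joint stage below 0.003 m and value of joint pawl below 0.1 rad and value of joint clamp below 0.06 rad and (distance between block0_mid and seat0 below 0.006 m or distance between block0_mid and seat1 below 0.006 m or distance between block0_mid and seat2 below 0.006 m) and angle between each of block0_mid, block1_mid, block2_mid's own z axis and vertical below 0.12 rad and (distance between block1_mid and seat0 below 0.006 m or distance between block1_mid and seat1 below 0.006 m or distance between block1_mid and seat2 below 0.006 m) and (distance between block2_mid and seat0 below 0.006 m or distance between block2_mid and seat1 below 0.006 m or distance between block2_mid and seat2 below 0.006 m) and linear speed of each of block0, block1, block2 below 0.03 m/s); the robot touches nothing.
It fails at once if a bystander is moved more than 3 cm (distance of any of reagent, stain_jar, offcut_dish, slide_box, mould_disc, wax_brush from where it was at the start of the episode above 0.03 m).
Of block0, block1, block2 only 2 to 3 are there at a start; the rules pass over those that are not, and their reading is None.
At some moment in a run one of block0, block1, block2 may be knocked a few centimetres aside while the robot is not near it.
It also fails if it takes over 208 s, if anything falls off the work surface, if the arm or the gripper's body presses on something with over 40 N, if the wrist force passes 120 N, or if a joint passes its speed limit or range.

## Working session

There is one attempt and no reset: what is moved stays moved. The work goes in short steps, Python scripts to look and compute and a tool call to move; the robot and the scene stay as the last step left them, time stands still between calls to the robot, and variables do not carry over. Pictures are saved under pics/ and viewed, and the job is handed in when it is done.

Besides the shell and the picture viewer there is one more tool, called by a JSON object that holds its "method" and its "body". servo_tool: Moves the arm, as the interface text tells. Its arguments: {"type":"object","properties":{"commands":{"type":"array"},"fingers":{"type":"number"},"newtons":{"type":"number"}},"required":["commands"]}

```bash
mkdir -p pics; ls
python3 - <<'E'
from bench import arm
import cv2
s=arm.read_state()
print(s)
for n in ["scene","side","wrist"]:
    i=arm.camera_info(n); print(n,{k:(v if k!='extrinsics' else [[round(float(a),3) for a in r] for r in v]) for k,v in i.items()})
    p,d=arm.grab_frame(n)
    import numpy as np
    np.save(f"pics/{n}0_d.npy",d); np.save(f"pics/{n}0.npy",p)
    cv2.imwrite(f"pics/{n}0.png",p[:,:,::-1])
E
```

```text
pics
{'clock': 0.0, 'joint_pos': array([-1.29774427,  0.38384494,  0.04380889,  1.59961022, -0.01786448,
        1.16113808, -0.04988581]), 'qvel': array([-8.58340889e-04, -1.24408882e-03,  9.00753853e-05, -9.73379357e-04,
       -1.69886852e-05, -5.71135915e-04, -1.08474423e-03]), 'effort': array([-3.63760928e-04, -4.33475947e+01,  1.02408350e+00, -2.49510133e+01,
        1.04503185e-02,  1.14147586e-02, -4.76886541e-06]), 'ee_pos': array([235.22601282, 604.93418776, 229.86352142]), 'eef_rot': array([[-9.32066351e-01,  3.62286754e-01, -7.90509509e-04],
       [ 3.62287579e-01,  9.32063050e-01, -2.48611219e-03],
       [-1.63880812e-04, -2.60361330e-03, -9.99996597e-01]]), 'ft_force': array([0.26074847, 0.40359419, 0.16774666]), 'moment': array([ 0.00539055,  0.00824181, -0.04651839]), 'width': 85.83408966171564}
scene {'fx': 419.86554483261875, 'fy': 419.86554483261875, 'cx': 250.78329020625122, 'cy': 194.54681851303246, 'extrinsics': [[-0.751, 0.66, 0.001, 379.984], [-0.447, -0.51, 0.735, 195.678], [0.485, 0.552, 0.678, -1371.283], [0.0, 0.0, 0.0, 1.0]]}
side {'fx': 458.0244975291484, 'fy': 458.0244975291484, 'cx': 256.46789750420936, 'cy': 195.51244597423573, 'extrinsics': [[-0.993, -0.117, 0.015, 533.87], [0.07, -0.485, 0.872, -135.532], [-0.095, 0.867, 0.49, -1419.529], [0.0, 0.0, 0.0, 1.0]]}
wrist {'fx': 297.3186396354542, 'fy': 297.3186396354542, 'cx': 258.11798021197836, 'cy': 192.7499039668209, 'extrinsics': [[0.362, 0.932, -0.003, -647.478], [-0.892, 0.346, -0.292, 38.894], [-0.271, 0.108, 0.956, -380.572], [0.0, 0.0, 0.0, 1.0]]}
```

View pics/scene0.png

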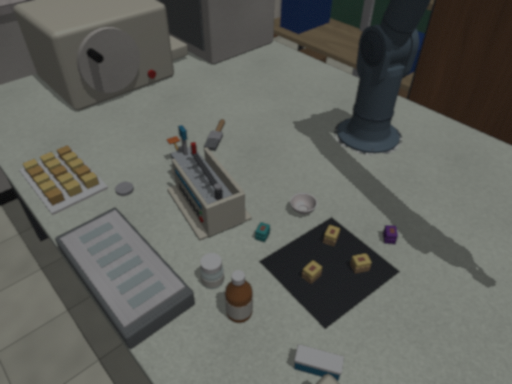

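View pics/side0.png

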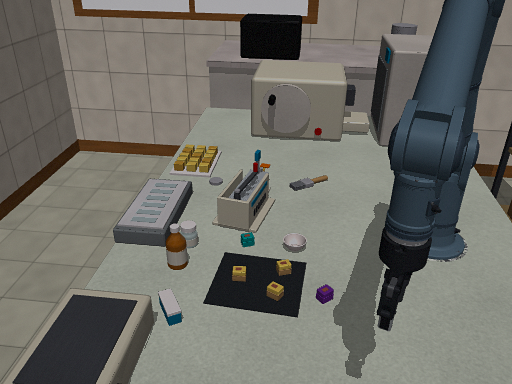

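View pics/wrist0.png

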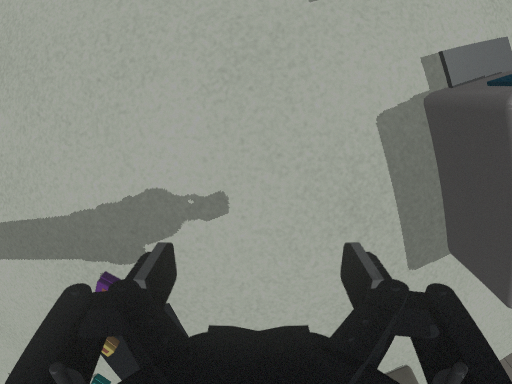

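Three blocks are on the dark mat, at scene pixels (332,234), (361,262) and (312,271). Things that could be mistaken for them are the turquoise cube (262,231), the purple cube (390,234) and the tray of yellow blocks (62,175), which is off the mat. The carrier unit is at about (208,190). Next I'll deproject these.

```bash
cat > h.py <<'E'
import numpy as np, cv2
from bench import arm
def grab(n,tag=None):
    i=arm.camera_info(n); p,d=arm.grab_frame(n)
    if tag: cv2.imwrite(f"pics/{tag}.png",p[:,:,::-1])
    return p,d,i
def cloud(d,i,n):
    H,W=d.shape; v,u=np.mgrid[0:H,0:W].astype(float)
    x=(u-i['cx'])/i['fx']; y=(v-i['cy'])/i['fy']
    if n=="wrist":
        r=np.hypot(x,y); s=np.where(r>1e-9,np.tan(np.minimum(r,1.5))/np.maximum(r,1e-9),1); x=x*s;y=y*s
    c=np.stack([x*d,-y*d,-d,np.ones_like(d)],-1)
    w=c@np.linalg.inv(i['extrinsics']).T
    w=w[...,:3]; w[d<=0]=np.nan
    return w
def proj(P,i,n):
    c=np.asarray(i['extrinsics'])@np.append(P,1); x,y,z=c[0],-c[1],-c[2]
    if n=="wrist":
        r=np.hypot(x,y); th=np.arctan2(r,z); x,y=x/r*th,y/r*th
    else: x,y=x/z,y/z
    return i['fx']*x+i['cx'],i['fy']*y+i['cy']
def crop(p,u0,v0,u1,v1,k,tag):
    cv2.imwrite(f"pics/{tag}.png",cv2.resize(p[v0:v1,u0:u1,::-1],None,fx=k,fy=k,interpolation=cv2.INTER_CUBIC))
E
python3 - <<'E'
from h import *
for n in ["scene","side"]:
    p=np.load(f"pics/{n}0.npy"); d=np.load(f"pics/{n}0_d.npy"); i=arm.camera_info(n); w=cloud(d,i,n)
    np.save(f"pics/{n}0_w.npy",w)
    hsv=cv2.cvtColor(p,cv2.COLOR_RGB2HSV)
    for nm,lo,hi in [("yellow",(15,90,90),(35,255,255)),("purple",(125,100,40),(160,255,255)),("teal",(80,100,40),(100,255,255)),("blue",(100,120,40),(115,255,255)),("red",(0,150,80),(6,255,255)),("orange",(7,180,120),(16,255,255))]:
        m=cv2.inRange(hsv,lo,hi); k,l,st,c=cv2.connectedComponentsWithStats(m)
        for j in range(1,k):
            if st[j,4]<12: continue
            P=w[l==j]; print(n,nm,c[j].round(0),st[j,4],np.nanmedian(P,0).round(0),"zmax",np.nanmax(P[:,2]).round(0))
    if n=="scene": crop(p,150,110,270,240,5,"unit_scene"); crop(p,250,180,410,330,4,"mat_scene")
    else: crop(p,200,140,320,240,6,"unit_side")
E
```

```text
scene yellow [220. 125.] 21 [ 341. -338.   18.] zmax 21.0
scene yellow [ 73. 160.] 339 [ 792. -451.   36.] zmax 40.0
scene yellow [ 53. 163.] 265 [ 841. -477.   36.] zmax 40.0
scene yellow [ 32. 167.] 167 [ 891. -509.   36.] zmax 41.0
scene yellow [ 46. 185.] 338 [ 891. -396.   36.] zmax 40.0
scene yellow [ 68. 181.] 230 [ 841. -383.   36.] zmax 40.0
scene yellow [ 88. 177.] 107 [ 791. -353.   36.] zmax 41.0
scene yellow [332. 232.] 124 [440. 222.  34.] zmax 38.0
scene yellow [362. 260.] 164 [456. 324.  34.] zmax 38.0
scene yellow [313. 268.] 159 [556. 266.  34.] zmax 38.0
scene purple [390. 235.] 152 [338. 317.  30.] zmax 37.0
scene teal [183. 132.] 60 [ 568. -197.  164.] zmax 173.0
scene teal [187. 187.] 40 [644. -82.  93.] zmax 96.0
scene teal [262. 232.] 139 [567. 108.  28.] zmax 34.0
scene teal [309. 369.] 140 [723. 413.  18.] zmax 29.0
scene teal [335. 376.] 15 [698. 453.  22.] zmax 27.0
scene blue [305.  14.] 1353 [ -854. -1079.  -113.] zmax -13.0
scene blue [418.  49.] 135 [-902. -353.  -86.] zmax 56.0
side yellow [195. 158.] 736 [ 837. -404.   34.] zmax 42.0
side yellow [319. 178.] 56 [ 337. -339.   15.] zmax 21.0
side yellow [505. 208.] 38 [ -824. -1316.  -589.] zmax -579.0
side yellow [175. 241.] 139 [732. 242.  90.] zmax 112.0
side yellow [284. 267.] 159 [435. 230.  28.] zmax 37.0
side yellow [239. 273.] 176 [552. 275.  28.] zmax 37.0
side yellow [275. 289.] 151 [451. 327.  31.] zmax 38.0
side purple [324. 294.] 223 [327. 321.  22.] zmax 34.0
side teal [388.  55.] 45 [  77. -793.  387.] zmax 405.0
side teal [257. 155.] 57 [ 561. -198.  159.] zmax 174.0
side teal [258. 194.] 75 [539. -50.  88.] zmax 97.0
side teal [247. 240.] 151 [553. 109.  21.] zmax 35.0
side teal [172. 317.] 153 [685. 448.  16.] zmax 33.0
side red [318. 131.] 37 [ 347. -738.   51.] zmax 64.0
side red [255. 167.] 33 [ 564. -157.  135.] zmax 148.0
side orange [264. 165.] 29 [ 545. -296.   77.] zmax 81.0
```

View pics/unit_scene.png

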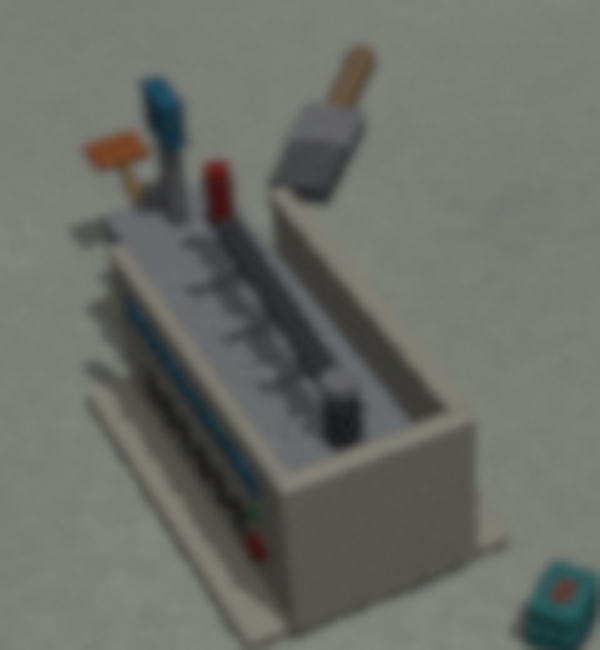

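View pics/unit_side.png

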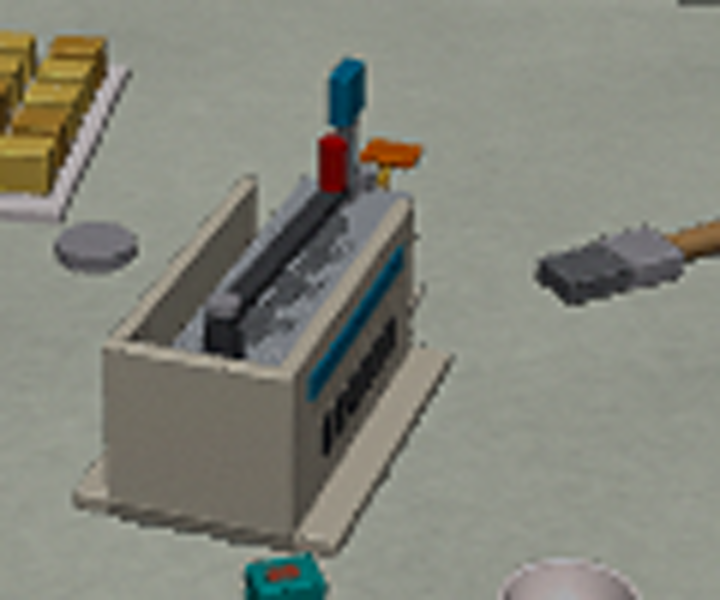

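View pics/mat_scene.png

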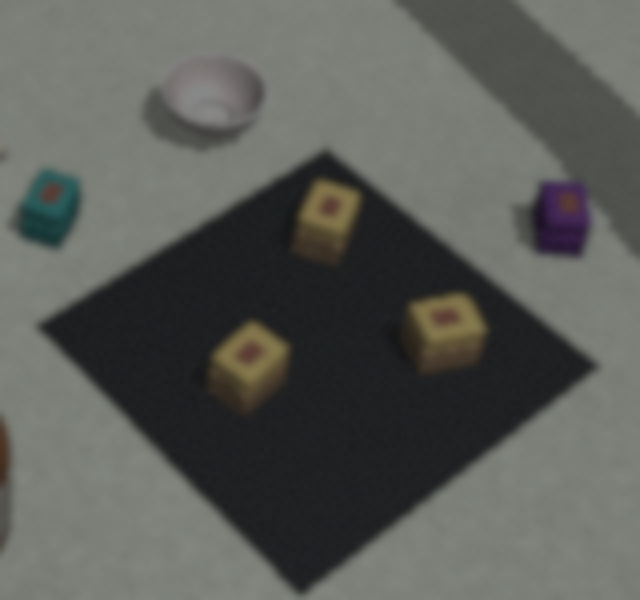

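Run:
```python
from h import *
for n in ["scene","side"]:
    w=np.load(f"pics/{n}0_w.npy").reshape(-1,3)
    box=(w[:,0]>450)&(w[:,0]<720)&(w[:,1]>-330)&(w[:,1]<60)
    for zl,zh in [(3,25),(60,104),(104,114),(70,100)]:
        P=w[box&(w[:,2]>zl)&(w[:,2]<zh)]
        print(n,zl,zh,len(P),np.percentile(P,[1,50,99],0).round(0).tolist())
    h=w[box]; H,_=np.histogram(h[:,2],bins=np.arange(0,190,5)); print(H.tolist())
    P=w[box&(w[:,2]>105)&(w[:,2]<113)&(w[:,1]>-170)]
    r=cv2.minAreaRect(P[:,:2].astype(np.float32)); print(r)
    # top of handle
    for c,nm in [((565,-197),'handle'),((565,-160),'knob')]:
        Q=w[(np.hypot(w[:,0]-c[0],w[:,1]-c[1])<25)&(w[:,2]>125)]; print(nm,len(Q),np.nanmedian(Q,0).round(1),np.sort(Q[:,2])[-6:].round(0))
i=arm.camera_info("wrist"); E=np.linalg.inv(i['extrinsics']); s=arm.read_state(); R=s['eef_rot']
print("cam in tool",(R.T@(E[:3,3]-s['ee_pos'])).round(1),(R.T@E[:3,:3]).round(3))
```

```text
scene 3 25 976 [[486.0, -294.0, 3.0], [650.0, -62.0, 12.0], [718.0, 41.0, 24.0]]
scene 60 104 2424 [[531.0, -301.0, 61.0], [593.0, -69.0, 85.0], [661.0, 40.0, 103.0]]
scene 104 114 757 [[524.0, -203.0, 104.0], [605.0, -28.0, 109.0], [659.0, 38.0, 113.0]]
scene 70 100 2069 [[531.0, -303.0, 71.0], [591.0, -79.0, 85.0], [661.0, 40.0, 99.0]]
[1719, 172, 544, 87, 86, 81, 70, 90, 88, 105, 110, 97, 96, 128, 214, 340, 506, 622, 191, 196, 170, 500, 230, 226, 52, 27, 14, 11, 16, 32, 13, 11, 17, 16, 26, 0, 0]
((591.184326171875, -72.1329345703125), (214.9011993408203, 105.73944854736328), 78.68553924560547)
handle 116 [ 567.8 -201.   160.4] [172. 172. 172. 172. 172. 173.]
knob 55 [ 568.  -156.3  140.7] [148. 148. 148. 148. 149. 150.]
side 3 25 561 [[497.0, -289.0, 3.0], [542.0, -17.0, 11.0], [717.0, 42.0, 24.0]]
side 60 104 1216 [[520.0, -298.0, 61.0], [583.0, -53.0, 84.0], [657.0, 43.0, 103.0]]
side 104 114 365 [[521.0, -207.0, 104.0], [592.0, -26.0, 108.0], [656.0, 41.0, 114.0]]
side 70 100 990 [[521.0, -300.0, 71.0], [583.0, -67.0, 84.0], [657.0, 43.0, 99.0]]
[499, 165, 226, 64, 67, 61, 69, 58, 67, 76, 63, 80, 63, 72, 154, 138, 273, 202, 115, 108, 117, 258, 96, 91, 22, 13, 16, 6, 15, 11, 10, 9, 7, 11, 9, 0, 0]
((589.4427490234375, -70.52786254882812), (218.27662658691406, 105.29083251953125), 78.85291290283203)
handle 68 [ 559.7 -198.4  155. ] [171. 171. 171. 171. 172. 174.]
knob 35 [ 562.7 -156.9  137.7] [146. 146. 147. 147. 148. 150.]
cam in tool [  73.8   -0.9 -143.5] [[-0.     0.956  0.292]
 [ 1.     0.     0.001]
 [ 0.001  0.292 -0.956]]
```

```bash
cat >> h.py <<'E'
from scipy.spatial.transform import Rotation as Ro
def Rdown(h):
    h=np.radians(h); c,s=np.cos(h),np.sin(h)
    return np.array([[c,s,0],[s,-c,0],[0,0,-1.]])
def go(p,h):
    s=arm.read_state(); R=s['eef_rot']; d=R.T@(np.asarray(p,float)-s['ee_pos'])/1000
    a=np.degrees(Ro.from_matrix(R.T@Rdown(h)).as_rotvec())
    print("to",p,h,"shift",d.round(4),"turn",a.round(2),"rows",np.linalg.norm(d)/.0417,np.linalg.norm(a)/7.16)
def st():
    s=arm.read_state(); R=s['eef_rot']; print("t",round(s['clock'],2),"p",s['ee_pos'].round(1),"h",np.degrees(np.arctan2(R[1,0],R[0,0])).round(2),"tilt",np.degrees(np.arccos(-R[2,2])).round(2),"F",s['ft_force'].round(1),"w",s['width'].round(1)); return s
E
python3 -c "
from h import *
go((575,-150,300),78.7)"
```

```text
to (575, -150, 300) 78.7 shift [-0.5903 -0.5809 -0.0685] turn [-0.09  0.09 80.06] rows 19.927349524338283 11.181039414538423
```

{"method": "servo_tool", "body": {"commands": [{"dx": -0.04, "dy": -0.04, "dz": -0.06, "az": 6}, {"dx": -0.07, "dy": -0.07, "dz": -0.07, "az": 12}, {"dx": -0.1, "dy": -0.1, "dz": -0.07, "az": 18}, {"dx": -0.13, "dy": -0.13, "dz": -0.07, "az": 24}, {"dx": -0.16, "dy": -0.16, "dz": -0.07, "az": 30}, {"dx": -0.19, "dy": -0.19, "dz": -0.07, "az": 36}, {"dx": -0.22, "dy": -0.22, "dz": -0.07, "az": 42}, {"dx": -0.25, "dy": -0.25, "dz": -0.07, "az": 48}, {"dx": -0.28, "dy": -0.28, "dz": -0.07, "az": 54}, {"dx": -0.31, "dy": -0.31, "dz": -0.07, "az": 60}, {"dx": -0.34, "dy": -0.34, "dz": -0.07, "az": 66}, {"dx": -0.37, "dy": -0.37, "dz": -0.07, "az": 70}]}}

```text
$.commands[0]: bad value
```

```bash
python3 -c "
from h import *
st();go((575,-150,300),78.7)"
```

```text
Traceback (most recent call last):
  File "h.py", line 33, in st
    s=arm.read_state(); R=s['eef_rot']; print("t",round(s['clock'],2),"p",s['ee_pos'].round(1),"h",np.degrees(np.arctan2(R[1,0],R[0,0])).round(2),"tilt",np.degrees(np.arccos(-R[2,2])).round(2),"F",s['ft_force'].round(1),"w",s['width'].round(1)); return s
                                                                                                                                                                                                                                ^^^^^^^^^^^^^^^^
AttributeError: 'float' object has no attribute 'round'
```

```bash
sed -i "s/s\['width'\].round(1)/round(s['width'],1)/" h.py
```

{"method": "servo_tool", "body": {"commands": [{"dx": -0.03, "dy": -0.03, "dz": -0.06, "ax": 0, "ay": 0, "az": 6}, {"dx": -0.06, "dy": -0.06, "dz": -0.07, "ax": 0, "ay": 0, "az": 12}, {"dx": -0.09, "dy": -0.09, "dz": -0.07, "ax": 0, "ay": 0, "az": 18}, {"dx": -0.12, "dy": -0.12, "dz": -0.07, "ax": 0, "ay": 0, "az": 24}, {"dx": -0.15, "dy": -0.15, "dz": -0.07, "ax": 0, "ay": 0, "az": 30}, {"dx": -0.18, "dy": -0.18, "dz": -0.07, "ax": 0, "ay": 0, "az": 36}, {"dx": -0.21, "dy": -0.21, "dz": -0.07, "ax": 0, "ay": 0, "az": 42}, {"dx": -0.24, "dy": -0.24, "dz": -0.07, "ax": 0, "ay": 0, "az": 48}, {"dx": -0.27, "dy": -0.27, "dz": -0.07, "ax": 0, "ay": 0, "az": 54}, {"dx": -0.3, "dy": -0.3, "dz": -0.07, "ax": 0, "ay": 0, "az": 60}, {"dx": -0.33, "dy": -0.33, "dz": -0.07, "ax": 0, "ay": 0, "az": 66}, {"dx": -0.36, "dy": -0.36, "dz": -0.07, "ax": 0, "ay": 0, "az": 72}]}}

```text
clock: 1.15
ee_pos: [427.1, 167.8, 300.8]
eef_rot: [[0.062, 0.998, -0.001], [0.998, -0.062, -0.001], [-0.001, -0.001, -1.0]]
ft_force: [1.7, 1.0, 0.2]
width: 85.5
```

```bash
python3 -c "
from h import *
st();go((575,-150,300),78.7)"
```

```text
t 1.15 p [427.1 167.8 300.8] h 86.47 tilt 0.09 F [1.7 1.  0.2] w 85.5
to (575, -150, 300) 78.7 shift [-0.3081  0.1672  0.0011] turn [-0.03  0.09  7.77] rows 8.406522963436608 1.0857949810243899
```

Run:
```python
from h import *
p,d,i=grab("wrist","mat_w"); w=cloud(d,i,"wrist"); np.save("pics/mat_w.npy",w); np.save("pics/mat_p.npy",p)
print(i['extrinsics'].round(2).tolist(), st()['qvel'].round(3))
hsv=cv2.cvtColor(p,cv2.COLOR_RGB2HSV)
m=(cv2.inRange(hsv,(12,80,80),(38,255,255))>0)&(w[...,2]>30)&(w[...,2]<40)
m=m.astype(np.uint8); m=cv2.morphologyEx(m,cv2.MORPH_CLOSE,np.ones((7,7)))
k,l,s,c=cv2.connectedComponentsWithStats(m)
for j in range(1,k):
    if s[j,4]<100: continue
    P=w[l==j]; P=P[np.isfinite(P[:,2])]
    print(c[j],s[j,4],np.median(P,0).round(1),cv2.minAreaRect(P[:,:2].astype(np.float32)))
```

```text
t 1.2 p [431.1 157.6 301.1] h 85.46 tilt 0.37 F [ 2.6 -6.5 -0.1] w 85.2
[[1.0, -0.06, -0.0, -415.91], [0.06, 0.95, -0.29, -125.1], [0.02, 0.29, 0.96, -503.37], [0.0, 0.0, 0.0, 1.0]] [-0.024  0.006 -0.016 -0.011 -0.007  0.005  0.041]
[271.09375     48.67773438] 512 [454.2 317.4  34.8] ((454.051025390625, 317.9457702636719), (28.35629653930664, 35.70177459716797), 60.74420928955078)
[345.61618257  87.18672199] 482 [554.7 261.5  34.7] ((555.6129150390625, 262.10980224609375), (36.470863342285156, 29.476186752319336), 0.868815004825592)
[264.45436508 120.10912698] 504 [438.9 218.7  34.8] ((438.9982604980469, 218.1675262451172), (35.10081481933594, 27.696321487426758), 23.36235809326172)
[417.49019608 375.96568627] 204 [ 786.6 -387.    38.2] ((792.2303466796875, -402.91314697265625), (44.63002014160156, 124.49241638183594), 27.00209617614746)
```

View pics/mat_w.png

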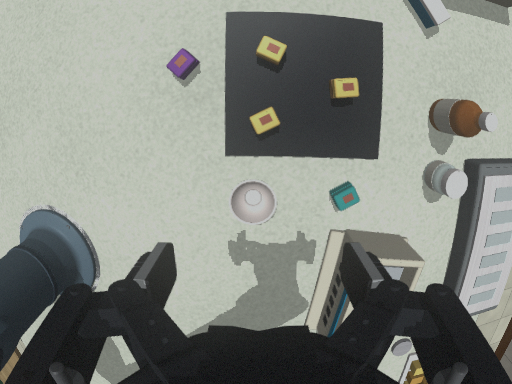

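{"method": "servo_tool", "body": {"commands": [{"dx": -0.035, "dy": 0.02, "dz": 0, "ax": 0, "ay": 0, "az": 2}, {"dx": -0.07, "dy": 0.04, "dz": 0, "ax": 0, "ay": 0, "az": 4}, {"dx": -0.105, "dy": 0.06, "dz": 0, "ax": 0, "ay": 0, "az": 6}, {"dx": -0.14, "dy": 0.08, "dz": 0, "ax": 0, "ay": 0, "az": 7.8}, {"dx": -0.175, "dy": 0.1, "dz": 0, "ax": 0, "ay": 0, "az": 7.8}, {"dx": -0.21, "dy": 0.12, "dz": 0, "ax": 0, "ay": 0, "az": 7.8}, {"dx": -0.245, "dy": 0.14, "dz": 0, "ax": 0, "ay": 0, "az": 7.8}, {"dx": -0.28, "dy": 0.155, "dz": 0, "ax": 0, "ay": 0, "az": 7.8}, {"dx": -0.308, "dy": 0.167, "dz": 0.001, "ax": 0, "ay": 0, "az": 7.8}, {"dx": -0.308, "dy": 0.167, "dz": 0.001, "ax": 0, "ay": 0, "az": 7.8}, {"dx": -0.308, "dy": 0.167, "dz": 0.001, "ax": 0, "ay": 0, "az": 7.8}]}}

```text
clock: 2.12
ee_pos: [572.6, -165.4, 301.8]
eef_rot: [[0.219, 0.976, 0.0], [0.976, -0.219, -0.008], [-0.008, 0.002, -1.0]]
ft_force: [-0.4, 0.9, 0.1]
width: 85.0
```

Run:
```python
from h import *
st(); p,d,i=grab("wrist","unit_w"); w=cloud(d,i,"wrist"); np.save("pics/unit_w.npy",w); np.save("pics/unit_p.npy",p)
```

```text
t 2.12 p [ 572.6 -165.4  301.8] h 77.37 tilt 0.45 F [-0.4  0.9  0.1] w 85.0
```

View pics/unit_w.png

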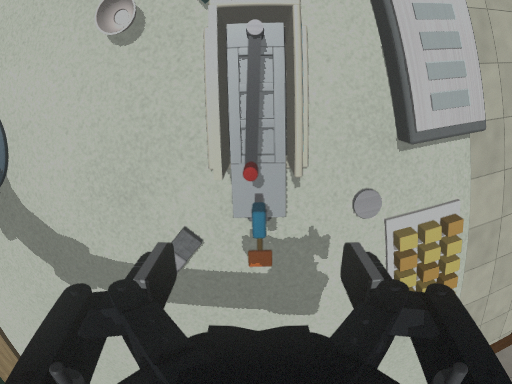

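The wrist view from above shows the red knob at (250,172), blue grip at (259,220), orange pad at (260,258) and pivot at (255,28). I'll measure them from this frame.

Run:
```python
from h import *
p=np.load("pics/unit_p.npy"); w=np.load("pics/unit_w.npy"); hsv=cv2.cvtColor(p,cv2.COLOR_RGB2HSV)
u,v=np.meshgrid(range(512),range(384))
def rep(nm,m):
    P=w[m&np.isfinite(w[...,2])]; z=np.percentile(P[:,2],95)
    T=P[P[:,2]>z-4]; r=cv2.minAreaRect(T[:,:2].astype(np.float32))
    print(nm,len(P),"ztop",z.round(1),"top centre",T.mean(0).round(1),"rect",np.round(r[0],1),np.round(r[1],1),round(r[2],1)); return T
box=(u>200)&(u<320)&(v<280)
rep("knob",box&(cv2.inRange(hsv,(0,130,80),(5,255,255))>0)&(v>150)&(v<190))
rep("handle",box&(cv2.inRange(hsv,(95,100,60),(120,255,255))>0)&(v>195)&(v<245))
rep("pad",box&(cv2.inRange(hsv,(5,130,60),(18,255,255))>0)&(v>245))
T=rep("rim",box&(w[...,2]>104)&(w[...,2]<115)&((u<225)|(u>285)))
rep("plate",(u>225)&(u<290)&(v>165)&(v<215)&(w[...,2]>80)&(w[...,2]<92))
rep("pivot",(u>235)&(u<275)&(v>15)&(v<40)&(w[...,2]>112))
b=(u>235)&(u<275)&(v>45)&(v<165)&(w[...,2]>104)&(w[...,2]<125)&(hsv[...,2]<90)
P=w[b]; print("bar",len(P),P.mean(0).round(1),cv2.fitLine(P[:,:2].astype(np.float32),cv2.DIST_L2,0,.01,.01).ravel(),np.percentile(P[:,2],[5,50,95]))
crop(p,190,10,330,280,3,"unit_w_crop")
```

```text
knob 159 ztop 150.0 top centre [ 565.5 -161.3  148.9] rect [ 565.3 -161.5] [14.2 13.9] 59.5
handle 418 ztop 173.5 top centre [ 564.3 -208.1  172.3] rect [ 564.1 -208.6] [29.2 12.9] 77.8
pad 342 ztop 80.0 top centre [ 546.  -299.6   78.9] rect [ 545.9 -299.8] [23.8 31.5] 78.6
rim 3442 ztop 112.0 top centre [589.5 -72.7 110.6] rect [591.3 -74.9] [210.4 104.9] 78.5
plate 2182 ztop 87.8 top centre [ 567.2 -199.2   86.5] rect [ 566.2 -200.1] [64.2 68.6] 77.4
pivot 281 ztop 126.2 top centre [604.2 -11.1 125.1] rect [604.2 -10.9] [17.7 17.1] 52.5
bar 959 [ 578.4 -112.   119.1] [ 2.4687904e-01  9.6904629e-01  5.7839880e+02 -1.1195285e+02] [117.82332777 119.09887471 120.42173107]
```

View pics/unit_w_crop.png

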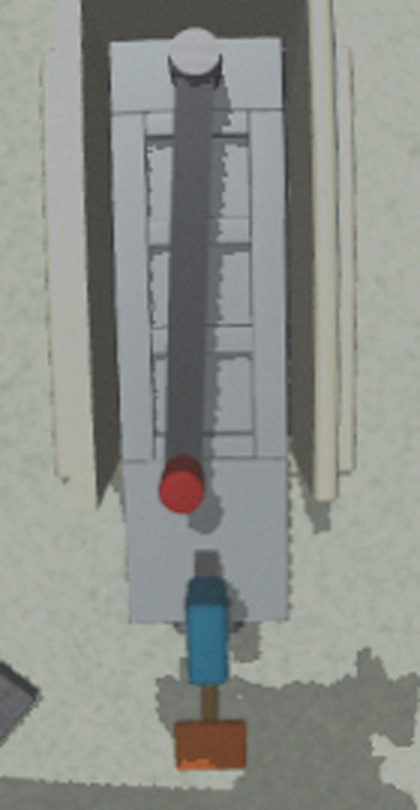

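```bash
python3 -c "
from h import *
st();go((564.2,-208.3,200),78.6)"
```

```text
t 2.17 p [ 572.9 -162.8  301.6] h 77.59 tilt 0.34 F [-0.2  1.  -0.4] w 85.5
to (564.2, -208.3, 200) 78.6 shift [-0.0458  0.0012  0.1019] turn [ 0.07  0.33 -1.01] rows 2.678986854400846 0.14919722758632595
```

{"method": "servo_tool", "body": {"commands": [{"dx": -0.02, "dy": 0.001, "dz": 0.025, "ax": 0, "ay": 0.3, "az": -1}, {"dx": -0.046, "dy": 0.001, "dz": 0.05, "ax": 0, "ay": 0.3, "az": -1}, {"dx": -0.046, "dy": 0.001, "dz": 0.075, "ax": 0, "ay": 0.3, "az": -1}, {"dx": -0.046, "dy": 0.001, "dz": 0.102, "ax": 0, "ay": 0.3, "az": -1}, {"dx": -0.046, "dy": 0.001, "dz": 0.102, "ax": 0, "ay": 0.3, "az": -1}, {"dx": -0.046, "dy": 0.001, "dz": 0.102, "ax": 0, "ay": 0.3, "az": -1}], "fingers": 0, "newtons": 60}}

```text
clock: 2.67
ee_pos: [563.2, -205.2, 198.4]
eef_rot: [[0.194, 0.981, -0.003], [0.981, -0.194, 0.002], [0.001, -0.003, -1.0]]
ft_force: [-0.2, -0.3, -0.1]
width: 85.5
```

Run:
```python
from h import *
st();go((564.2,-208.3,137),78.6)
p,d,i=grab("wrist","hw"); w=cloud(d,i,"wrist"); hsv=cv2.cvtColor(p,cv2.COLOR_RGB2HSV)
m=(cv2.inRange(hsv,(95,100,60),(120,255,255))>0)&(w[...,2]>168)&(w[...,2]<178)&(abs(w[...,0]-564)<40)&(abs(w[...,1]+208)<40)
T=w[m]; print(len(T),T.mean(0) if len(T) else 0, cv2.minAreaRect(T[:,:2].astype(np.float32)) if len(T) else 0)
```

```text
t 2.67 p [ 563.2 -205.2  198.4] h 78.8 tilt 0.19 F [-0.2 -0.3 -0.1] w 85.5
to (564.2, -208.3, 137) 78.6 shift [-0.003   0.0018  0.0614] turn [-0.17 -0.07  0.2 ] rows 1.475265910495755 0.038501912493438324
901 [ 564.21023324 -207.81275772  172.17231314] ((564.0958251953125, -208.9937286376953), (29.503253936767578, 12.982756614685059), 78.28777313232422)
```

View pics/hw.png

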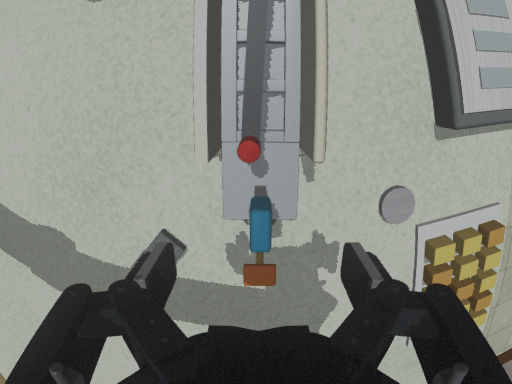

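{"method": "servo_tool", "body": {"commands": [{"dx": -0.003, "dy": 0.002, "dz": 0.02, "ax": 0, "ay": 0, "az": 0}, {"dx": -0.003, "dy": 0.002, "dz": 0.04, "ax": 0, "ay": 0, "az": 0}, {"dx": -0.003, "dy": 0.002, "dz": 0.061, "ax": 0, "ay": 0, "az": 0}, {"dx": -0.003, "dy": 0.002, "dz": 0.061, "ax": 0, "ay": 0, "az": 0}, {"dx": -0.003, "dy": 0.002, "dz": 0.061, "ax": 0, "ay": 0, "az": 0}]}}

```text
clock: 3.13
ee_pos: [567.0, -208.4, 140.4]
eef_rot: [[0.193, 0.981, 0.002], [0.981, -0.193, 0.001], [0.001, 0.002, -1.0]]
ft_force: [0.5, -0.9, 0.9]
width: 85.2
```

{"method": "servo_tool", "body": {"commands": [{"dx": 0, "dy": 0, "dz": 0, "ax": 0, "ay": 0, "az": 0}, {"dx": 0, "dy": 0, "dz": 0, "ax": 0, "ay": 0, "az": 0}, {"dx": 0, "dy": 0, "dz": 0, "ax": 0, "ay": 0, "az": 0}, {"dx": 0, "dy": 0, "dz": 0, "ax": 0, "ay": 0, "az": 0}, {"dx": 0, "dy": 0, "dz": 0, "ax": 0, "ay": 0, "az": 0}, {"dx": 0, "dy": 0, "dz": 0, "ax": 0, "ay": 0, "az": 0}, {"dx": 0, "dy": 0, "dz": 0, "ax": 0, "ay": 0, "az": 0}, {"dx": 0, "dy": 0, "dz": 0, "ax": 0, "ay": 0, "az": 0}, {"dx": 0, "dy": 0, "dz": 0, "ax": 0, "ay": 0, "az": 0}, {"dx": 0, "dy": 0, "dz": 0, "ax": 0, "ay": 0, "az": 0}], "fingers": 255, "newtons": 60}}

```text
clock: 3.97
ee_pos: [564.0, -207.9, 140.7]
eef_rot: [[0.194, 0.981, -0.004], [0.981, -0.194, 0.004], [0.004, -0.005, -1.0]]
ft_force: [-7.0, 3.6, 7.8]
width: 12.8
```

{"method": "servo_tool", "body": {"commands": [{"dx": 0, "dy": 0, "dz": -0.003, "ax": 0, "ay": 0, "az": 0}, {"dx": 0, "dy": 0, "dz": -0.006, "ax": 0, "ay": 0, "az": 0}, {"dx": 0, "dy": 0, "dz": -0.01, "ax": 0, "ay": 0, "az": 0}, {"dx": 0, "dy": 0, "dz": -0.013, "ax": 0, "ay": 0, "az": 0}, {"dx": 0, "dy": 0, "dz": -0.016, "ax": 0, "ay": 0, "az": 0}, {"dx": 0, "dy": 0, "dz": -0.02, "ax": 0, "ay": 0, "az": 0}, {"dx": 0, "dy": 0, "dz": -0.023, "ax": 0, "ay": 0, "az": 0}, {"dx": 0, "dy": 0, "dz": -0.026, "ax": 0, "ay": 0, "az": 0}, {"dx": 0, "dy": 0, "dz": -0.03, "ax": 0, "ay": 0, "az": 0}, {"dx": 0, "dy": 0, "dz": -0.033, "ax": 0, "ay": 0, "az": 0}, {"dx": 0, "dy": 0, "dz": -0.036, "ax": 0, "ay": 0, "az": 0}, {"dx": 0, "dy": 0, "dz": -0.04, "ax": 0, "ay": 0, "az": 0}]}}

```text
clock: 4.97
ee_pos: [563.8, -207.8, 180.5]
eef_rot: [[0.194, 0.981, -0.005], [0.981, -0.194, 0.005], [0.004, -0.006, -1.0]]
ft_force: [4.5, -2.1, -14.1]
width: 12.8
```

{"method": "servo_tool", "body": {"commands": [{"dx": 0, "dy": 0, "dz": -0.003, "ax": 0, "ay": 0, "az": 0}, {"dx": 0, "dy": 0, "dz": -0.006, "ax": 0, "ay": 0, "az": 0}, {"dx": 0, "dy": 0, "dz": -0.009, "ax": 0, "ay": 0, "az": 0}, {"dx": 0, "dy": 0, "dz": -0.011, "ax": 0, "ay": 0, "az": 0}, {"dx": 0, "dy": 0, "dz": -0.011, "ax": 0, "ay": 0, "az": 0}, {"dx": 0, "dy": 0, "dz": -0.011, "ax": 0, "ay": 0, "az": 0}]}}

```text
clock: 5.47
ee_pos: [563.9, -207.9, 192.3]
eef_rot: [[0.194, 0.981, -0.005], [0.981, -0.194, 0.005], [0.004, -0.005, -1.0]]
ft_force: [0.1, -0.3, -5.2]
width: 13.3
```

Run:
```python
from h import *
st();p,d,i=grab("wrist","lift1"); w=cloud(d,i,"wrist"); hsv=cv2.cvtColor(p,cv2.COLOR_RGB2HSV)
m=(cv2.inRange(hsv,(0,130,80),(5,255,255))>0)&(abs(w[...,0]-564)<40)&(abs(w[...,1]+160)<30)
print("knob top",np.percentile(w[m][:,2],90))
v=w[(w[...,2]>125)&(w[...,2]<150)&(abs(w[...,0]-567)<20)&(abs(w[...,1]+185)<15)]; print("plate",len(v),np.median(v[:,2]) if len(v) else 0)
```

```text
t 5.47 p [ 563.9 -207.9  192.3] h 78.81 tilt 0.39 F [ 0.1 -0.3 -5.2] w 13.3
knob top 201.0172419636906
plate 1888 137.91515315583783
```

View pics/lift1.png

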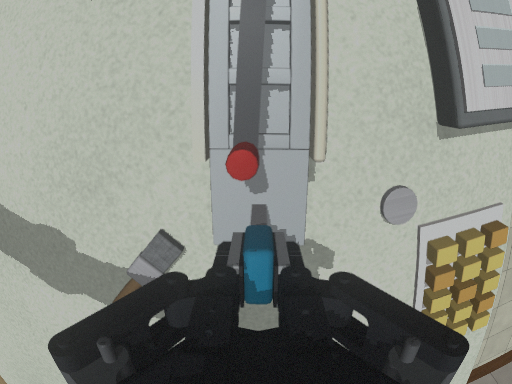

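{"method": "servo_tool", "body": {"commands": [{"dx": 0, "dy": 0, "dz": 0.002, "ax": 0, "ay": 0, "az": 0}, {"dx": 0, "dy": 0, "dz": 0.002, "ax": 0, "ay": 0, "az": 0}, {"dx": 0, "dy": 0, "dz": 0.002, "ax": 0, "ay": 0, "az": 0}, {"dx": 0, "dy": 0, "dz": 0.002, "ax": 0, "ay": 0, "az": 0}, {"dx": 0, "dy": 0, "dz": 0.002, "ax": 0, "ay": 0, "az": 0}, {"dx": 0, "dy": 0, "dz": 0.002, "ax": 0, "ay": 0, "az": 0}, {"dx": 0, "dy": 0, "dz": 0.002, "ax": 0, "ay": 0, "az": 0}, {"dx": 0, "dy": 0, "dz": 0.002, "ax": 0, "ay": 0, "az": 0}, {"dx": 0, "dy": 0, "dz": 0.002, "ax": 0, "ay": 0, "az": 0}, {"dx": 0, "dy": 0, "dz": 0.002, "ax": 0, "ay": 0, "az": 0}], "fingers": 0}}

```text
clock: 6.35
ee_pos: [563.8, -207.8, 190.0]
eef_rot: [[0.194, 0.981, -0.005], [0.981, -0.194, 0.005], [0.004, -0.006, -1.0]]
ft_force: [0.4, -0.0, -0.3]
width: 85.1
```

{"method": "servo_tool", "body": {"commands": [{"dx": 0, "dy": 0, "dz": -0.02, "ax": 0, "ay": 0, "az": 0}, {"dx": 0, "dy": 0, "dz": -0.05, "ax": 0, "ay": 0, "az": 0}, {"dx": 0, "dy": 0, "dz": -0.08, "ax": 0, "ay": 0, "az": 0}, {"dx": 0, "dy": 0, "dz": -0.08, "ax": 0, "ay": 0, "az": 0}, {"dx": 0, "dy": 0, "dz": -0.08, "ax": 0, "ay": 0, "az": 0}, {"dx": 0, "dy": 0, "dz": -0.08, "ax": 0, "ay": 0, "az": 0}]}}

```text
clock: 6.85
ee_pos: [564.0, -208.0, 269.8]
eef_rot: [[0.194, 0.981, -0.005], [0.981, -0.194, 0.006], [0.004, -0.006, -1.0]]
ft_force: [0.6, -0.2, 0.1]
width: 85.5
```

Run:
```python
from h import *
st();p,d,i=grab("wrist","up1"); w=cloud(d,i,"wrist"); hsv=cv2.cvtColor(p,cv2.COLOR_RGB2HSV)
u,v=np.meshgrid(range(512),range(384))
for nm,m in [("knob",(cv2.inRange(hsv,(0,130,80),(5,255,255))>0)&(abs(w[...,0]-564)<40)&(abs(w[...,1]+160)<30)),("handle",(cv2.inRange(hsv,(95,100,60),(120,255,255))>0)&(np.hypot(w[...,0]-564,w[...,1]+208)<35)),("pivot",(np.hypot(w[...,0]-604,w[...,1]+11)<20)&(w[...,2]>168)),("pad",(cv2.inRange(hsv,(5,130,60),(18,255,255))>0)&(np.hypot(w[...,0]-546,w[...,1]+300)<40))]:
    P=w[m]
    if len(P)<10: print(nm,len(P)); continue
    z=np.percentile(P[:,2],95); T=P[P[:,2]>z-4]; r=cv2.minAreaRect(T[:,:2].astype(np.float32)); print(nm,z.round(1),np.round(r[0],1),np.round(r[1],1),r[2])
V=w[(w[...,2]>120)&(w[...,2]<150)&(abs(w[...,0]-567)<20)&(abs(w[...,1]+185)<15)]; print("plate",np.median(V[:,2]))
```

```text
t 6.85 p [ 564.  -208.   269.8] h 78.81 tilt 0.43 F [ 0.6 -0.2  0.1] w 85.5
knob 198.1 [ 565.6 -161.5] [14.3 14. ] 33.27156066894531
handle 221.4 [ 564. -209.] [29.4 13.2] 78.23277282714844
pivot 0
pad 80.2 [ 545.4 -299.7] [24.7 31.7] 79.62553405761719
plate 134.60927365722586
```

View pics/up1.png

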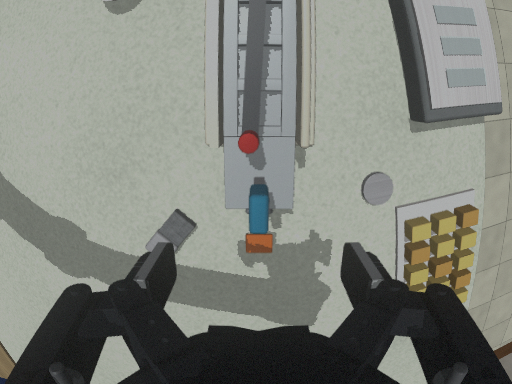

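```bash
python3 -c "
from h import *
go((565.5,-161.4,215),75.5);go((565.5,-161.4,170),75.5)
import math
for k in range(1,21):
    f=math.radians(84*k/20); print(k,round(4.2*k,1),round(.1555*(1-math.cos(f)),4),round(-.1555*math.sin(f),4))"
```

```text
to (565.5, -161.4, 215) 75.5 shift [ 0.0456 -0.0066  0.0542] turn [-0.44 -0.25  3.32] rows 1.7056809791386303 0.4685584273392558
to (565.5, -161.4, 170) 75.5 shift [ 0.0454 -0.0063  0.0992] turn [-0.44 -0.25  3.32] rows 2.6202319589343546 0.4685584273392558
1 4.2 0.0004 -0.0114
2 8.4 0.0017 -0.0227
3 12.6 0.0037 -0.0339
4 16.8 0.0066 -0.0449
5 21.0 0.0103 -0.0557
6 25.2 0.0148 -0.0662
7 29.4 0.02 -0.0763
8 33.6 0.026 -0.0861
9 37.8 0.0326 -0.0953
10 42.0 0.0399 -0.104
11 46.2 0.0479 -0.1122
12 50.4 0.0564 -0.1198
13 54.6 0.0654 -0.1268
14 58.8 0.0749 -0.133
15 63.0 0.0849 -0.1386
16 67.2 0.0952 -0.1433
17 71.4 0.1059 -0.1474
18 75.6 0.1168 -0.1506
19 79.8 0.128 -0.153
20 84.0 0.1392 -0.1546
```

{"method": "servo_tool", "body": {"commands": [{"dx": 0.025, "dy": -0.004, "dz": 0.02, "ax": -0.4, "ay": -0.2, "az": 3}, {"dx": 0.045, "dy": -0.006, "dz": 0.04, "ax": -0.4, "ay": -0.2, "az": 3.3}, {"dx": 0.045, "dy": -0.006, "dz": 0.06, "ax": -0.4, "ay": -0.2, "az": 3.3}, {"dx": 0.045, "dy": -0.006, "dz": 0.08, "ax": -0.4, "ay": -0.2, "az": 3.3}, {"dx": 0.045, "dy": -0.006, "dz": 0.099, "ax": -0.4, "ay": -0.2, "az": 3.3}, {"dx": 0.045, "dy": -0.006, "dz": 0.099, "ax": -0.4, "ay": -0.2, "az": 3.3}, {"dx": 0.045, "dy": -0.006, "dz": 0.099, "ax": -0.4, "ay": -0.2, "az": 3.3}]}}

```text
clock: 7.48
ee_pos: [563.8, -161.3, 168.0]
eef_rot: [[0.25, 0.968, -0.006], [0.968, -0.25, 0.001], [-0.0, -0.006, -1.0]]
ft_force: [0.8, 0.5, 0.8]
width: 85.4
```

{"method": "servo_tool", "body": {"commands": [{"dx": 0, "dy": 0, "dz": 0, "ax": 0, "ay": 0, "az": 0}, {"dx": 0, "dy": 0, "dz": 0, "ax": 0, "ay": 0, "az": 0}, {"dx": 0, "dy": 0, "dz": 0, "ax": 0, "ay": 0, "az": 0}, {"dx": 0, "dy": 0, "dz": 0, "ax": 0, "ay": 0, "az": 0}, {"dx": 0, "dy": 0, "dz": 0, "ax": 0, "ay": 0, "az": 0}, {"dx": 0, "dy": 0, "dz": 0, "ax": 0, "ay": 0, "az": 0}, {"dx": 0, "dy": 0, "dz": 0, "ax": 0, "ay": 0, "az": 0}, {"dx": 0, "dy": 0, "dz": 0, "ax": 0, "ay": 0, "az": 0}, {"dx": 0, "dy": 0, "dz": 0, "ax": 0, "ay": 0, "az": 0}], "fingers": 255, "newtons": 20}}

```text
clock: 8.23
ee_pos: [564.2, -161.4, 168.6]
eef_rot: [[0.25, 0.968, -0.005], [0.968, -0.25, 0.001], [-0.0, -0.005, -1.0]]
ft_force: [0.5, 0.7, 3.1]
width: 15.0
```

Run:
```python
from h import *
st();p,d,i=grab("wrist","knob1")
```

```text
t 8.23 p [ 564.2 -161.4  168.6] h 75.51 tilt 0.28 F [0.5 0.7 3.1] w 15.0
```

View pics/knob1.png

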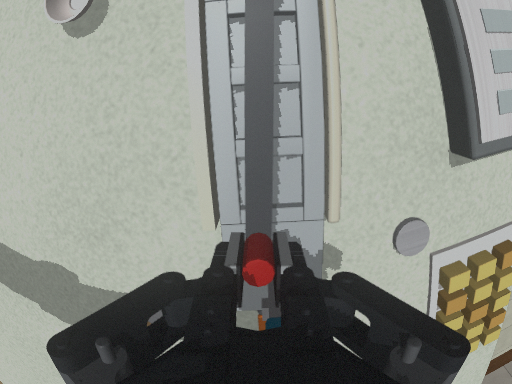

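{"method": "servo_tool", "body": {"commands": [{"dx": 0.0004, "dy": -0.0114, "dz": 0, "ax": 0, "ay": 0, "az": 4.2}, {"dx": 0.0017, "dy": -0.0227, "dz": 0, "ax": 0, "ay": 0, "az": 8.4}, {"dx": 0.0037, "dy": -0.0339, "dz": 0, "ax": 0, "ay": 0, "az": 12.6}, {"dx": 0.0066, "dy": -0.0449, "dz": 0, "ax": 0, "ay": 0, "az": 16.8}, {"dx": 0.0103, "dy": -0.0557, "dz": 0, "ax": 0, "ay": 0, "az": 21}, {"dx": 0.0148, "dy": -0.0662, "dz": 0, "ax": 0, "ay": 0, "az": 25.2}, {"dx": 0.02, "dy": -0.0763, "dz": 0, "ax": 0, "ay": 0, "az": 29.4}, {"dx": 0.026, "dy": -0.0861, "dz": 0, "ax": 0, "ay": 0, "az": 33.6}, {"dx": 0.0326, "dy": -0.0953, "dz": 0, "ax": 0, "ay": 0, "az": 37.8}, {"dx": 0.0399, "dy": -0.104, "dz": 0, "ax": 0, "ay": 0, "az": 42}, {"dx": 0.0399, "dy": -0.104, "dz": 0, "ax": 0, "ay": 0, "az": 42}]}}

```text
clock: 9.2
ee_pos: [472.3, -95.0, 168.6]
eef_rot: [[0.833, 0.553, -0.006], [0.553, -0.833, 0.003], [-0.004, -0.006, -1.0]]
ft_force: [-0.2, -0.2, 0.2]
width: 15.0
```

Run:
```python
from h import *
s=st()
piv=np.array([604.2,-11]); v=s['ee_pos'][:2]-piv
h=np.degrees(np.arctan2(-v[1],-v[0])); print(np.hypot(*v),h,"clamp",np.radians(78.6-h), s['joint_pos'][6])
# remaining
for t in (70,60,50,40,30,20,10,0,-7):
    q=piv+155.5*np.array([-np.cos(np.radians(t)),-np.sin(np.radians(t))]); go((*q,169),t)
```

```text
t 9.2 p [472.3 -95.  168.6] h 33.58 tilt 0.4 F [-0.2 -0.2  0.2] w 15.0
156.3268709572611 32.483428796905784 clamp 0.8048860072243965 -0.6631224094753709
to (np.float64(551.0158677128585), np.float64(-157.12220253220875), 169) 70 shift [ 0.0312  0.0953 -0.001 ] turn [ -0.39   0.1  -36.42] rows 2.404792412662073 5.087491191326921
to (np.float64(526.45), np.float64(-145.6669502884802), 169) 60 shift [ 0.017   0.0722 -0.0008] turn [ -0.38   0.13 -26.42] rows 1.778557372065507 3.690961255888255
to (np.float64(504.2465266937432), np.float64(-130.11991090500106), 169) 50 shift [ 0.0071  0.0469 -0.0007] turn [ -0.36   0.16 -16.42] rows 1.1388268563623318 2.294571594889485
to (np.float64(485.080089094999), np.float64(-110.95347330625685), 169) 40 shift [ 0.0018  0.0204 -0.0005] turn [-0.35  0.2  -6.42] rows 0.4906273382252352 0.898976232182525
to (np.float64(469.5330497115198), np.float64(-88.74999999999999), 169) 30 shift [ 0.0011 -0.0067 -0.0003] turn [-0.33  0.22  3.58] rows 0.16347631050488184 0.5024873019871321
to (np.float64(458.07779746779124), np.float64(-64.1841322871415), 169) 20 shift [ 0.0051 -0.0335 -0.0002] turn [-0.31  0.25 13.58] rows 0.8132997999349406 1.8968564747106833
to (np.float64(451.0623944066017), np.float64(-38.00229162720767), 169) 10 shift [ 0.0138 -0.0592 -0.0001] turn [-0.29  0.28 23.58] rows 1.457952452578634 3.2931552004675715
to (np.float64(448.70000000000005), np.float64(-11.0), 169) 0 shift [ 0.0267 -0.083   0.    ] turn [-0.26  0.31 33.58] rows 2.091588593522366 4.689660262109814
to (np.float64(449.8590734197745), np.float64(7.950682899500432), 169) -7 shift [ 0.0382 -0.0982  0.0001] turn [-0.25  0.32 40.58] rows 2.525960213759357 5.66725488182121
```

{"method": "servo_tool", "body": {"commands": [{"dx": 0.001, "dy": -0.0067, "dz": 0, "ax": 0, "ay": 0, "az": 3.6}, {"dx": 0.0025, "dy": -0.02, "dz": 0, "ax": 0, "ay": 0, "az": 8.6}, {"dx": 0.0051, "dy": -0.0335, "dz": 0, "ax": 0, "ay": 0, "az": 13.6}, {"dx": 0.009, "dy": -0.0467, "dz": 0, "ax": 0, "ay": 0, "az": 18.6}, {"dx": 0.0138, "dy": -0.0592, "dz": 0, "ax": 0, "ay": 0, "az": 23.6}, {"dx": 0.0197, "dy": -0.0714, "dz": 0, "ax": 0, "ay": 0, "az": 28.6}, {"dx": 0.0267, "dy": -0.083, "dz": 0, "ax": 0, "ay": 0, "az": 33.6}, {"dx": 0.0325, "dy": -0.091, "dz": 0, "ax": 0, "ay": 0, "az": 37}, {"dx": 0.038, "dy": -0.098, "dz": 0, "ax": 0, "ay": 0, "az": 40.5}, {"dx": 0.038, "dy": -0.098, "dz": 0, "ax": 0, "ay": 0, "az": 40.5}, {"dx": 0.038, "dy": -0.098, "dz": 0, "ax": 0, "ay": 0, "az": 40.5}]}}

```text
clock: 10.12
ee_pos: [448.1, 7.9, 168.5]
eef_rot: [[0.993, -0.117, -0.011], [-0.117, -0.993, 0.003], [-0.011, -0.002, -1.0]]
ft_force: [-6.7, 1.4, 2.4]
width: 15.3
```

{"method": "servo_tool", "body": {"commands": [{"dx": 0, "dy": 0, "dz": 0, "ax": 0, "ay": 0, "az": 0}, {"dx": 0, "dy": 0, "dz": 0, "ax": 0, "ay": 0, "az": 0}, {"dx": 0, "dy": 0, "dz": 0, "ax": 0, "ay": 0, "az": 0}, {"dx": 0, "dy": 0, "dz": 0, "ax": 0, "ay": 0, "az": 0}, {"dx": 0, "dy": 0, "dz": 0, "ax": 0, "ay": 0, "az": 0}, {"dx": 0, "dy": 0, "dz": 0, "ax": 0, "ay": 0, "az": 0}, {"dx": 0, "dy": 0, "dz": -0.03, "ax": 0, "ay": 0, "az": 0}, {"dx": 0, "dy": 0, "dz": -0.06, "ax": 0, "ay": 0, "az": 0}, {"dx": 0, "dy": 0, "dz": -0.09, "ax": 0, "ay": 0, "az": 0}, {"dx": 0, "dy": 0, "dz": -0.12, "ax": 0, "ay": 0, "az": 0}, {"dx": 0, "dy": 0, "dz": -0.12, "ax": 0, "ay": 0, "az": 0}], "fingers": 0}}

```text
clock: 11.03
ee_pos: [453.7, 7.9, 294.4]
eef_rot: [[0.993, -0.117, 0.0], [-0.117, -0.993, 0.009], [-0.001, -0.009, -1.0]]
ft_force: [2.1, 0.9, -0.7]
width: 85.4
```

Run:
```python
from h import *
s=st();p,d,i=grab("scene","s2"); crop(p,150,100,290,240,4,"s2c"); go((470,180,290),78.7); print(s['joint_pos'])
```

```text
t 11.03 p [453.7   7.9 294.4] h -6.71 tilt 0.49 F [ 2.1  0.9 -0.7] w 85.4
to (470, 180, 290) 78.7 shift [-0.0023 -0.1729  0.003 ] turn [ -0.5   -0.09 -85.4 ] rows 4.148354437633428 11.926912834051388
[-1.16319109 -0.18233961  0.98103641  2.00407101  0.15106596  1.24137295
 -1.92682747]
```

View pics/s2c.png

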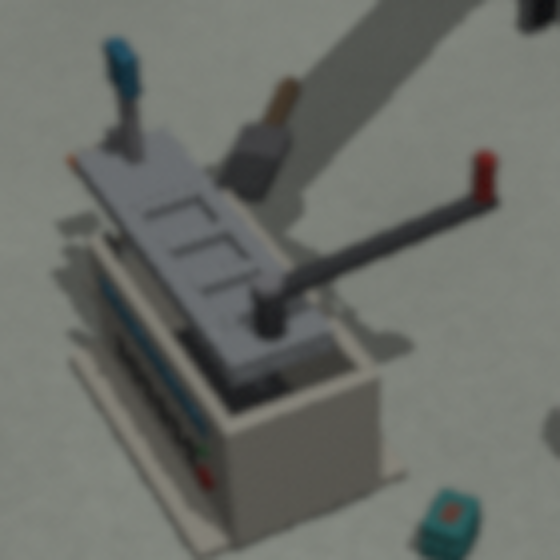

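Run:
```python
from h import *
go((575,-160,310),78.7)
```

```text
to (575, -160, 310) 78.7 shift [ 0.1415  0.1523 -0.0198] turn [ -0.5   -0.09 -85.4 ] rows 5.0088647513654285 11.926912834051388
```

{"method": "servo_tool", "body": {"commands": [{"dx": 0.012, "dy": 0.012, "dz": -0.02, "ax": -0.5, "ay": 0, "az": -7.1}, {"dx": 0.024, "dy": 0.025, "dz": -0.02, "ax": -0.5, "ay": 0, "az": -14.2}, {"dx": 0.036, "dy": 0.038, "dz": -0.02, "ax": -0.5, "ay": 0, "az": -21.3}, {"dx": 0.048, "dy": 0.05, "dz": -0.02, "ax": -0.5, "ay": 0, "az": -28.4}, {"dx": 0.06, "dy": 0.063, "dz": -0.02, "ax": -0.5, "ay": 0, "az": -35.5}, {"dx": 0.072, "dy": 0.076, "dz": -0.02, "ax": -0.5, "ay": 0, "az": -42.6}, {"dx": 0.084, "dy": 0.09, "dz": -0.02, "ax": -0.5, "ay": 0, "az": -49.7}, {"dx": 0.096, "dy": 0.103, "dz": -0.02, "ax": -0.5, "ay": 0, "az": -56.8}, {"dx": 0.108, "dy": 0.116, "dz": -0.02, "ax": -0.5, "ay": 0, "az": -63.9}, {"dx": 0.12, "dy": 0.13, "dz": -0.02, "ax": -0.5, "ay": 0, "az": -71}, {"dx": 0.132, "dy": 0.143, "dz": -0.02, "ax": -0.5, "ay": 0, "az": -78.1}, {"dx": 0.1415, "dy": 0.1523, "dz": -0.02, "ax": -0.5, "ay": 0, "az": -85}]}}

```text
clock: 12.08
ee_pos: [574.7, -161.9, 308.1]
eef_rot: [[0.339, 0.941, -0.002], [0.941, -0.339, -0.001], [-0.002, -0.002, -1.0]]
ft_force: [0.4, 0.3, 2.2]
width: 85.4
```

{"method": "servo_tool", "body": {"commands": [{"dx": 0, "dy": 0, "dz": 0, "ax": 0, "ay": 0, "az": -0.5}, {"dx": 0, "dy": 0, "dz": 0, "ax": 0, "ay": 0, "az": -0.5}]}}

```text
clock: 12.25
ee_pos: [573.6, -163.0, 306.4]
eef_rot: [[0.335, 0.942, -0.006], [0.942, -0.335, -0.002], [-0.004, -0.005, -1.0]]
ft_force: [0.1, -0.4, 0.3]
width: 85.2
```

Run:
```python
from h import *
st();p,d,i=grab("wrist","pk"); w=cloud(d,i,"wrist"); np.save("pics/pk_w.npy",w); np.save("pics/pk_p.npy",p)
crop(p,190,0,330,250,3,"pkc")
ux=np.array([np.cos(np.radians(-11.4)),np.sin(np.radians(-11.4))]); uy=np.array([-ux[1],ux[0]])
V=w[...,:2]-np.array([564,-208.6])
X=V@ux; Y=V@uy; z=w[...,2]
# along-row profile of z at |X|<10
for y in range(-30,215,3):
    m=(abs(Y-y)<1.5)&(abs(X)<8)
    if m.sum(): print(y,np.nanmedian(z[m]).round(0),end="; ")
print()
```

```text
t 12.25 p [ 573.6 -163.   306.4] h 70.44 tilt 0.34 F [ 0.1 -0.4  0.3] w 85.2
-27 146.0; -24 147.0; -21 147.0; -18 146.0; -15 219.0; -12 220.0; -9 220.0; -6 220.0; -3 220.0; 0 220.0; 3 220.0; 6 158.0; 9 219.0; 12 212.0; 15 201.0; 18 134.0; 21 135.0; 24 135.0; 27 134.0; 30 135.0; 33 134.0; 36 134.0; 39 135.0; 42 134.0; 45 134.0; 48 135.0; 51 134.0; 54 382.0; 57 394.0; 60 392.0; 63 124.0; 66 407.0; 69 126.0; 72 125.0; 75 125.0; 78 125.0; 81 125.0; 84 125.0; 87 125.0; 90 134.0; 93 134.0; 96 135.0; 99 126.0; 102 125.0; 105 125.0; 108 125.0; 111 125.0; 114 125.0; 117 125.0; 120 125.0; 123 125.0; 126 125.0; 129 125.0; 132 125.0; 135 134.0; 138 135.0; 141 134.0; 144 125.0; 147 124.0; 150 124.0; 153 125.0; 156 125.0; 159 124.0; 162 125.0; 165 125.0; 168 124.0; 171 125.0; 174 124.0; 177 132.0; 180 135.0; 183 135.0; 186 134.0; 189 135.0; 192 147.0; 195 165.0; 198 173.0; 201 173.0; 204 173.0; 207 173.0; 210 173.0;
```

View pics/pkc.png

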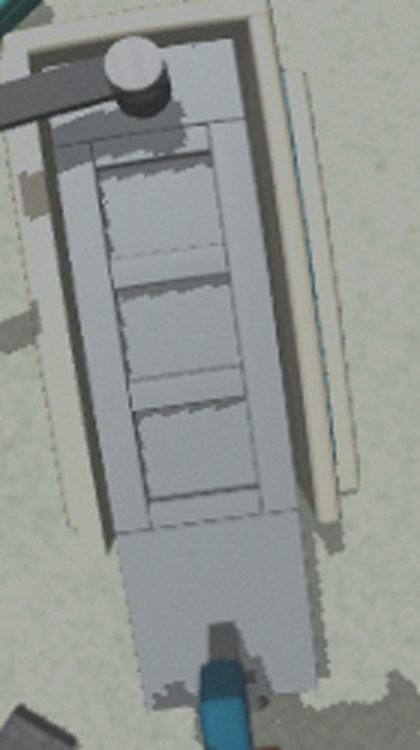

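Run:
```python
from h import *
w=np.load("pics/pk_w.npy"); z=w[...,2]
for yaw in (-11.4,):
    ux=np.array([np.cos(np.radians(yaw)),np.sin(np.radians(yaw))]); uy=np.array([-ux[1],ux[0]])
    V=w[...,:2]-np.array([564,-208.6]); X=V@ux; Y=V@uy
    hi=(z>130.5)&(z<138)
    for x0 in (-14,-7,0,7,14):
        s=[]
        for a,b in ((82,104),(126,149)):
            q=Y[hi&(abs(X-x0)<2)&(Y>a)&(Y<b)]; s+= [np.percentile(q,2).round(1),np.percentile(q,98).round(1)]
        q=Y[hi&(abs(X-x0)<2)&(Y>170)&(Y<190)]; s+=[np.percentile(q,1).round(1)]
        q=Y[hi&(abs(X-x0)<2)&(Y>30)&(Y<62)]; s+=[np.percentile(q,99).round(1)]
        print(x0,s)
    for y0 in (70,80,105,115,125,150,160,170):
        m=hi&(abs(Y-y0)<2); L=X[m&(X<-12)&(X>-33)]; R=X[m&(X>12)&(X<33)]
        print(y0,np.percentile(L,98).round(1),np.percentile(R,2).round(1), "plate", np.percentile(X[m],[0.5,99.5]).round(1))
```

```text
-14 [np.float64(88.5), np.float64(98.8), np.float64(132.5), np.float64(142.6), np.float64(176.2), np.float64(55.1)]
-7 [np.float64(88.5), np.float64(99.2), np.float64(132.6), np.float64(142.5), np.float64(176.4), np.float64(55.1)]
0 [np.float64(88.6), np.float64(98.4), np.float64(132.6), np.float64(142.4), np.float64(176.5), np.float64(55.1)]
7 [np.float64(88.6), np.float64(98.5), np.float64(132.7), np.float64(142.4), np.float64(176.6), np.float64(55.1)]
14 [np.float64(88.7), np.float64(98.5), np.float64(132.8), np.float64(142.5), np.float64(177.0), np.float64(55.2)]
70 -20.5 20.5 plate [-33.5  33.7]
80 -20.2 20.8 plate [-33.3  33.8]
105 -20.4 20.9 plate [-33.2  34. ]
115 -20.9 20.4 plate [-33.3  34.3]
125 -19.8 20.6 plate [-33.7  34.4]
150 -20.9 21.1 plate [-33.9  34.2]
160 -20.2 20.5 plate [-33.3  33.2]
170 -20.5 20.8 plate [-33.   33.6]
```

Run:
```python
from h import *
go((455,165,300),85)
```

```text
to (455, 165, 300) 85 shift [ 0.2686 -0.221   0.0069] turn [ -0.28   0.12 -14.5 ] rows 8.341767948737719 2.026111871531587
```

{"method": "servo_tool", "body": {"commands": [{"dx": 0.03, "dy": -0.025, "dz": 0, "ax": 0, "ay": 0, "az": -3}, {"dx": 0.06, "dy": -0.05, "dz": 0, "ax": 0, "ay": 0, "az": -6}, {"dx": 0.09, "dy": -0.075, "dz": 0, "ax": 0, "ay": 0, "az": -9}, {"dx": 0.12, "dy": -0.1, "dz": 0, "ax": 0, "ay": 0, "az": -12}, {"dx": 0.15, "dy": -0.123, "dz": 0, "ax": 0, "ay": 0, "az": -14.5}, {"dx": 0.18, "dy": -0.148, "dz": 0, "ax": 0, "ay": 0, "az": -14.5}, {"dx": 0.21, "dy": -0.173, "dz": 0, "ax": 0, "ay": 0, "az": -14.5}, {"dx": 0.24, "dy": -0.198, "dz": 0, "ax": 0, "ay": 0, "az": -14.5}, {"dx": 0.268, "dy": -0.221, "dz": 0.007, "ax": -0.3, "ay": 0, "az": -14.5}, {"dx": 0.268, "dy": -0.221, "dz": 0.007, "ax": -0.3, "ay": 0, "az": -14.5}, {"dx": 0.268, "dy": -0.221, "dz": 0.007, "ax": -0.3, "ay": 0, "az": -14.5}, {"dx": 0.268, "dy": -0.221, "dz": 0.007, "ax": -0.3, "ay": 0, "az": -14.5}]}}

```text
clock: 13.3
ee_pos: [453.9, 164.6, 299.5]
eef_rot: [[0.086, 0.996, -0.001], [0.996, -0.086, -0.003], [-0.003, -0.001, -1.0]]
ft_force: [-0.1, -0.7, -1.1]
width: 85.1
```

```bash
cat >> h.py <<'E'
def blocks(tag):
    st(); p,d,i=grab("wrist",tag); w=cloud(d,i,"wrist")
    hsv=cv2.cvtColor(p,cv2.COLOR_RGB2HSV)
    m=(w[...,2]>28)&(w[...,2]<42)&(cv2.inRange(hsv,(0,60,60),(40,255,255))>0)&(w[...,1]>100)
    m=cv2.morphologyEx(m.astype(np.uint8),cv2.MORPH_CLOSE,np.ones((5,5)))
    k,l,s,c=cv2.connectedComponentsWithStats(m)
    for j in range(1,k):
        if s[j,4]<200: continue
        P=w[l==j]; P=P[np.isfinite(P[:,2])]; zt=np.percentile(P[:,2],80); P=P[P[:,2]>zt-3]
        (cx,cy),(a,b),an=cv2.minAreaRect(P[:,:2].astype(np.float32)); L=an if a>b else an+90
        h=(L+90)%180
        print("px",c[j].round(),"ztop",zt.round(1),"c",round(cx,1),round(cy,1),"mean",P[:,:2].mean(0).round(1),"size",round(a,1),round(b,1),"tool heading",round(h,1))
E
python3 -c "
from h import *
blocks('b1')"
```

```text
t 13.3 p [453.9 164.6 299.5] h 85.05 tilt 0.17 F [-0.1 -0.7 -1.1] w 85.1
px [249.  47.] ztop 35.5 c 454.6 318.1 mean [454.4 317.8] size 27.9 35.7 tool heading 61.6
px [326.  83.] ztop 35.6 c 556.0 261.1 mean [555.3 261. ] size 36.5 27.7 tool heading 94.5
px [244. 119.] ztop 35.5 c 439.0 218.3 mean [439.1 218.5] size 35.5 27.7 tool heading 112.4
```

View pics/b1.png

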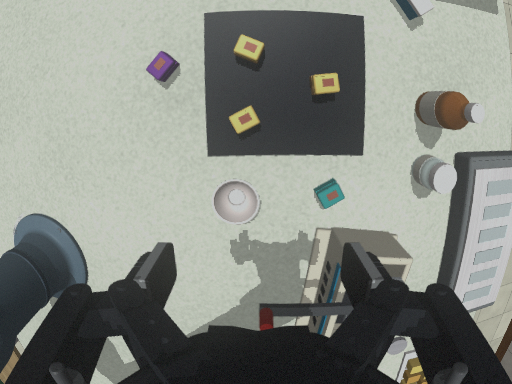

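```bash
python3 -c "
from h import *
go((439.1,218.4,90),112.4)"
```

```text
to (439.1, 218.4, 90) 112.4 shift [ 0.0537 -0.0202  0.2096] turn [ -0.06   0.13 -27.49] rows 5.210594036980319 3.839829063206018
```

{"method": "servo_tool", "body": {"commands": [{"dx": 0.014, "dy": -0.005, "dz": 0.035, "ax": 0, "ay": 0, "az": -6.5}, {"dx": 0.028, "dy": -0.01, "dz": 0.07, "ax": 0, "ay": 0, "az": -13}, {"dx": 0.04, "dy": -0.015, "dz": 0.105, "ax": 0, "ay": 0, "az": -20}, {"dx": 0.0537, "dy": -0.02, "dz": 0.14, "ax": 0, "ay": 0, "az": -27.5}, {"dx": 0.0537, "dy": -0.02, "dz": 0.175, "ax": 0, "ay": 0, "az": -27.5}, {"dx": 0.0537, "dy": -0.02, "dz": 0.21, "ax": 0, "ay": 0, "az": -27.5}, {"dx": 0.0537, "dy": -0.02, "dz": 0.21, "ax": 0, "ay": 0, "az": -27.5}, {"dx": 0.0537, "dy": -0.02, "dz": 0.21, "ax": 0, "ay": 0, "az": -27.5}, {"dx": 0.0537, "dy": -0.02, "dz": 0.21, "ax": 0, "ay": 0, "az": -27.5}]}}

```text
clock: 14.1
ee_pos: [441.3, 217.8, 91.4]
eef_rot: [[-0.378, 0.926, 0.002], [0.926, 0.378, -0.001], [-0.002, 0.001, -1.0]]
ft_force: [0.3, 0.5, 1.1]
width: 85.2
```

```bash
python3 -c "
from h import *
blocks('b2');go((439.1,218.4,14),112.4)"
```

```text
t 14.1 p [441.3 217.8  91.4] h 112.24 tilt 0.14 F [0.3 0.5 1.1] w 85.2
px [159.  28.] ztop 33.9 c 328.0 312.5 mean [328.3 312.7] size 15.7 10.8 tool heading 130.9
px [331.  85.] ztop 35.4 c 454.1 318.3 mean [453.5 318.1] size 27.9 35.7 tool heading 61.1
px [256. 204.] ztop 35.4 c 438.7 218.9 mean [438.6 219.5] size 35.5 27.8 tool heading 112.9
px [410. 209.] ztop 35.3 c 555.5 261.5 mean [554.  261.8] size 37.3 27.9 tool heading 92.1
to (439.1, 218.4, 14) 112.4 shift [ 0.0009 -0.0029  0.0781] turn [ 0.19  0.05 -0.12] rows 1.8748885706633505 0.03213759219811682
```

View pics/b2.png

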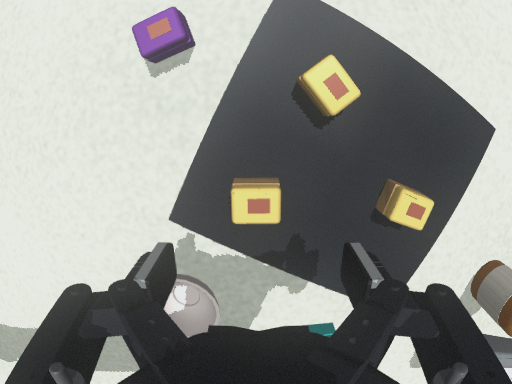

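{"method": "servo_tool", "body": {"commands": [{"dx": 0.001, "dy": -0.003, "dz": 0.026, "ax": 0.2, "ay": 0, "az": -0.3}, {"dx": 0.001, "dy": -0.003, "dz": 0.052, "ax": 0.2, "ay": 0, "az": -0.3}, {"dx": 0.001, "dy": -0.003, "dz": 0.077, "ax": 0.2, "ay": 0, "az": -0.3}, {"dx": 0.001, "dy": -0.003, "dz": 0.077, "ax": 0.2, "ay": 0, "az": -0.3}, {"dx": 0.001, "dy": -0.003, "dz": 0.077, "ax": 0.2, "ay": 0, "az": -0.3}]}}

```text
clock: 14.57
ee_pos: [439.9, 218.7, 16.6]
eef_rot: [[-0.383, 0.924, 0.001], [0.924, 0.383, 0.0], [-0.0, 0.001, -1.0]]
ft_force: [0.1, -0.2, 0.1]
width: 85.2
```

{"method": "servo_tool", "body": {"commands": [{"dx": 0, "dy": 0, "dz": 0, "ax": 0, "ay": 0, "az": 0}, {"dx": 0, "dy": 0, "dz": 0, "ax": 0, "ay": 0, "az": 0}, {"dx": 0, "dy": 0, "dz": 0, "ax": 0, "ay": 0, "az": 0}, {"dx": 0, "dy": 0, "dz": 0, "ax": 0, "ay": 0, "az": 0}, {"dx": 0, "dy": 0, "dz": 0, "ax": 0, "ay": 0, "az": 0}, {"dx": 0, "dy": 0, "dz": 0, "ax": 0, "ay": 0, "az": 0}, {"dx": 0, "dy": 0, "dz": 0, "ax": 0, "ay": 0, "az": 0}, {"dx": 0, "dy": 0, "dz": 0, "ax": 0, "ay": 0, "az": 0}], "fingers": 255, "newtons": 30}}

```text
clock: 15.23
ee_pos: [441.0, 219.5, 18.0]
eef_rot: [[-0.383, 0.924, 0.003], [0.924, 0.383, 0.002], [0.001, 0.003, -1.0]]
ft_force: [-0.8, 0.6, 6.6]
width: 35.6
```

```bash
python3 -c "
from h import *
st();grab('wrist','g1');go((470,150,280),85)"
```

```text
t 15.23 p [441.  219.5  18. ] h 112.54 tilt 0.2 F [-0.8  0.6  6.6] w 35.6
to (470, 150, 280) 85 shift [-0.0751  0.0011 -0.2621] turn [ 0.17 -0.1  27.54] rows 6.538050957470694 3.8461610184679467
```

View pics/g1.png

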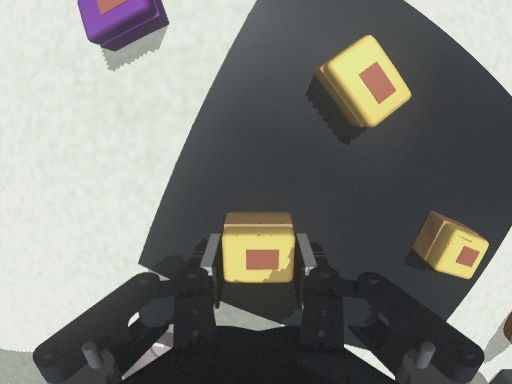

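{"method": "servo_tool", "body": {"commands": [{"dx": 0, "dy": 0, "dz": -0.035, "ax": 0, "ay": 0, "az": 0}, {"dx": 0, "dy": 0, "dz": -0.07, "ax": 0, "ay": 0, "az": 4}, {"dx": 0, "dy": 0, "dz": -0.105, "ax": 0, "ay": 0, "az": 8}, {"dx": 0, "dy": 0, "dz": -0.14, "ax": 0, "ay": 0, "az": 14}, {"dx": 0, "dy": 0, "dz": -0.175, "ax": 0, "ay": 0, "az": 20}, {"dx": 0, "dy": 0, "dz": -0.21, "ax": 0, "ay": 0, "az": 26}, {"dx": 0, "dy": 0, "dz": -0.235, "ax": 0, "ay": 0, "az": 32}, {"dx": 0, "dy": 0, "dz": -0.235, "ax": 0, "ay": 0, "az": 34}]}}

```text
clock: 15.95
ee_pos: [444.0, 220.6, 259.0]
eef_rot: [[0.203, 0.979, 0.01], [0.979, -0.203, 0.011], [0.013, 0.008, -1.0]]
ft_force: [1.0, 0.6, -1.6]
width: 35.6
```

```bash
python3 -c "
from h import *
st();go((595.6,-52.1,250),78.6)"
```

```text
t 15.95 p [444.  220.6 259. ] h 78.27 tilt 0.88 F [ 1.   0.6 -1.6] w 35.6
to (595.6, -52.1, 250) 78.6 shift [-0.2363  0.2038  0.0075] turn [ 0.45 -0.75 -0.34] rows 7.48491253561662 0.13127949872797004
```

{"method": "servo_tool", "body": {"commands": [{"dx": -0.026, "dy": 0.023, "dz": 0.001, "ax": 0, "ay": 0, "az": -0.3}, {"dx": -0.052, "dy": 0.045, "dz": 0.002, "ax": 0.4, "ay": -0.7, "az": -0.3}, {"dx": -0.079, "dy": 0.068, "dz": 0.003, "ax": 0.4, "ay": -0.7, "az": -0.3}, {"dx": -0.105, "dy": 0.09, "dz": 0.004, "ax": 0.4, "ay": -0.7, "az": -0.3}, {"dx": -0.131, "dy": 0.113, "dz": 0.005, "ax": 0.4, "ay": -0.7, "az": -0.3}, {"dx": -0.157, "dy": 0.136, "dz": 0.006, "ax": 0.4, "ay": -0.7, "az": -0.3}, {"dx": -0.184, "dy": 0.158, "dz": 0.007, "ax": 0.4, "ay": -0.7, "az": -0.3}, {"dx": -0.21, "dy": 0.181, "dz": 0.007, "ax": 0.4, "ay": -0.7, "az": -0.3}, {"dx": -0.2363, "dy": 0.2038, "dz": 0.0075, "ax": 0.4, "ay": -0.7, "az": -0.3}, {"dx": -0.2363, "dy": 0.2038, "dz": 0.0075, "ax": 0.4, "ay": -0.7, "az": -0.3}, {"dx": -0.2363, "dy": 0.2038, "dz": 0.0075, "ax": 0.4, "ay": -0.7, "az": -0.3}, {"dx": -0.2363, "dy": 0.2038, "dz": 0.0075, "ax": 0.4, "ay": -0.7, "az": -0.3}]}}

```text
clock: 16.95
ee_pos: [595.1, -51.9, 249.8]
eef_rot: [[0.199, 0.98, 0.0], [0.98, -0.199, 0.002], [0.002, -0.0, -1.0]]
ft_force: [-0.6, 0.5, -0.7]
width: 35.1
```

```bash
python3 -c "
from h import *
st();go((595.6,-52.1,165),78.6)"
```

```text
t 16.95 p [595.1 -51.9 249.8] h 78.52 tilt 0.09 F [-0.6  0.5 -0.7] w 35.1
to (595.6, -52.1, 165) 78.6 shift [-0.0002  0.0005  0.0848] turn [-0.01 -0.09 -0.08] rows 2.032856417456982 0.016643442724308708
```

{"method": "servo_tool", "body": {"commands": [{"dx": 0, "dy": 0.0005, "dz": 0.025, "ax": 0, "ay": 0, "az": 0}, {"dx": 0, "dy": 0.0005, "dz": 0.05, "ax": 0, "ay": 0, "az": 0}, {"dx": 0, "dy": 0.0005, "dz": 0.075, "ax": 0, "ay": 0, "az": 0}, {"dx": 0, "dy": 0.0005, "dz": 0.085, "ax": 0, "ay": 0, "az": 0}, {"dx": 0, "dy": 0.0005, "dz": 0.085, "ax": 0, "ay": 0, "az": 0}, {"dx": 0, "dy": 0.0005, "dz": 0.085, "ax": 0, "ay": 0, "az": 0}, {"dx": 0, "dy": 0.0005, "dz": 0.085, "ax": 0, "ay": 0, "az": 0}]}}

```text
clock: 17.53
ee_pos: [596.8, -51.2, 166.4]
eef_rot: [[0.198, 0.98, 0.003], [0.98, -0.198, 0.002], [0.002, 0.002, -1.0]]
ft_force: [-0.3, 0.4, -0.6]
width: 35.3
```

```bash
python3 -c "
from h import *
st();grab('wrist','p1');go((595.6,-52.1,141),78.6)"
```

```text
t 17.53 p [596.8 -51.2 166.4] h 78.6 tilt 0.2 F [-0.3  0.4 -0.6] w 35.3
to (595.6, -52.1, 141) 78.6 shift [-0.0008 -0.0014  0.0257] turn [ 0.18 -0.14 -0.04] rows 0.6168033028143535 0.032160781362384816
```

View pics/p1.png

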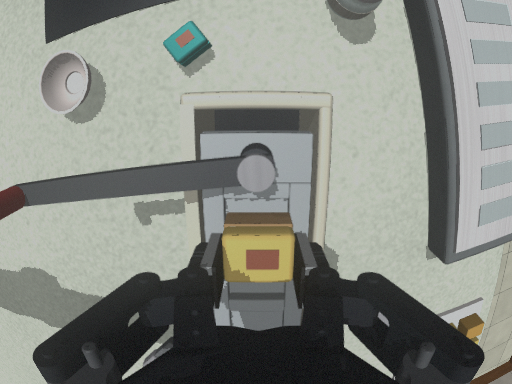

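{"method": "servo_tool", "body": {"commands": [{"dx": -0.001, "dy": -0.001, "dz": 0.004, "ax": 0, "ay": 0, "az": 0}, {"dx": -0.001, "dy": -0.001, "dz": 0.008, "ax": 0, "ay": 0, "az": 0}, {"dx": -0.001, "dy": -0.001, "dz": 0.012, "ax": 0, "ay": 0, "az": 0}, {"dx": -0.001, "dy": -0.001, "dz": 0.016, "ax": 0, "ay": 0, "az": 0}, {"dx": -0.001, "dy": -0.001, "dz": 0.02, "ax": 0, "ay": 0, "az": 0}, {"dx": -0.001, "dy": -0.001, "dz": 0.024, "ax": 0, "ay": 0, "az": 0}, {"dx": -0.001, "dy": -0.001, "dz": 0.025, "ax": 0, "ay": 0, "az": 0}, {"dx": -0.001, "dy": -0.001, "dz": 0.025, "ax": 0, "ay": 0, "az": 0}]}}

```text
clock: 18.25
ee_pos: [595.5, -52.3, 141.0]
eef_rot: [[0.198, 0.98, 0.002], [0.98, -0.198, 0.002], [0.002, 0.002, -1.0]]
ft_force: [0.7, 0.3, -0.4]
width: 35.3
```

Run:
```python
from h import *
st();p,d,i=grab('wrist','p2'); w=cloud(d,i,'wrist')
hsv=cv2.cvtColor(p,cv2.COLOR_RGB2HSV)
m=(np.hypot(w[...,0]-595,w[...,1]+52)<25)&(cv2.inRange(hsv,(18,80,80),(38,255,255))>0); print("top z",np.percentile(w[m][:,2],[50,90]))
```

```text
t 18.25 p [595.5 -52.3 141. ] h 78.56 tilt 0.16 F [ 0.7  0.3 -0.4] w 35.3
top z [157.37178525 158.30525527]
```

View pics/p2.png

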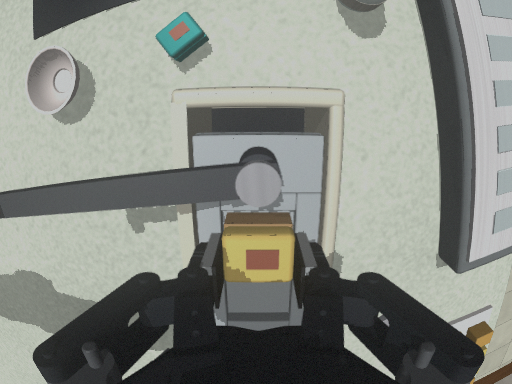

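{"method": "servo_tool", "body": {"commands": [{"dx": 0, "dy": 0, "dz": 0.001, "ax": 0, "ay": 0, "az": 0}, {"dx": 0, "dy": 0, "dz": 0.001, "ax": 0, "ay": 0, "az": 0}, {"dx": 0, "dy": 0, "dz": 0.001, "ax": 0, "ay": 0, "az": 0}, {"dx": 0, "dy": 0, "dz": 0.001, "ax": 0, "ay": 0, "az": 0}, {"dx": 0, "dy": 0, "dz": 0.001, "ax": 0, "ay": 0, "az": 0}, {"dx": 0, "dy": 0, "dz": 0.001, "ax": 0, "ay": 0, "az": 0}, {"dx": 0, "dy": 0, "dz": -0.03, "ax": 0, "ay": 0, "az": 0}, {"dx": 0, "dy": 0, "dz": -0.065, "ax": 0, "ay": 0, "az": 0}, {"dx": 0, "dy": 0, "dz": -0.1, "ax": 0, "ay": 0, "az": 0}, {"dx": 0, "dy": 0, "dz": -0.1, "ax": 0, "ay": 0, "az": 0}, {"dx": 0, "dy": 0, "dz": -0.1, "ax": 0, "ay": 0, "az": 0}], "fingers": 0}}

```text
clock: 19.22
ee_pos: [597.3, -53.1, 244.1]
eef_rot: [[0.199, 0.98, 0.009], [0.98, -0.199, 0.002], [0.004, 0.008, -1.0]]
ft_force: [-0.0, -0.1, -0.1]
width: 85.5
```

```bash
cat >> h.py <<'E'
SE=np.array([[578.2,-138.3],[586.9,-95.2],[595.6,-52.1]])
def seated(tag,plate=134.5):
    st();p,d,i=grab('wrist',tag); w=cloud(d,i,'wrist'); hsv=cv2.cvtColor(p,cv2.COLOR_RGB2HSV)
    for k,s in enumerate(SE):
        m=(np.hypot(w[...,0]-s[0],w[...,1]-s[1])<26)&(w[...,2]>plate+12)&(cv2.inRange(hsv,(0,50,50),(38,255,255))>0)
        P=w[m]
        if len(P)<80: print(k,"none",len(P)); continue
        z=np.percentile(P[:,2],70); P=P[P[:,2]>z-3]; r=cv2.minAreaRect(P[:,:2].astype(np.float32))
        A=np.c_[P[:,:2]-P[:,:2].mean(0),np.ones(len(P))]; c=np.linalg.lstsq(A,P[:,2],rcond=None)[0]
        print(k,"ztop",z.round(1),"exp",plate+22,"offset",(np.array(r[0])-s).round(1),np.round(r[1],1),round(r[2],1),"slope",c[:2].round(3))
E
python3 -c "
from h import *
seated('p3');go((554.5,261.5,250),92)"
```

```text
t 19.22 p [597.3 -53.1 244.1] h 78.55 tilt 0.51 F [-0.  -0.1 -0.1] w 85.5
0 none 0
1 none 0
2 ztop 156.8 exp 156.5 offset [0.9 0.2] [26.8 35.6] 79.0 slope [ 0.    -0.017]
to (554.5, 261.5, 250) 92 shift [ 0.2996 -0.1028 -0.0074] turn [  0.25  -0.16 -13.43] rows 7.597204663158033 1.8766478188911888
```

View pics/p3.png

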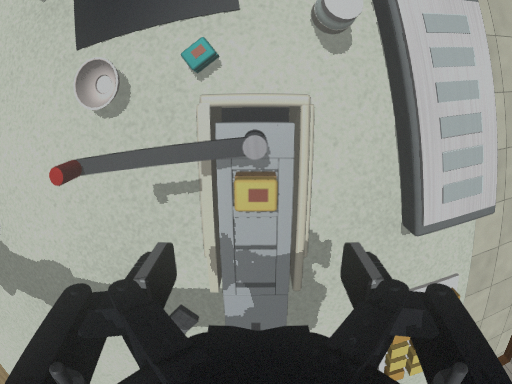

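{"method": "servo_tool", "body": {"commands": [{"dx": 0.033, "dy": -0.011, "dz": 0, "ax": 0, "ay": 0, "az": -3}, {"dx": 0.066, "dy": -0.022, "dz": 0, "ax": 0, "ay": 0, "az": -6}, {"dx": 0.1, "dy": -0.034, "dz": 0, "ax": 0, "ay": 0, "az": -9}, {"dx": 0.133, "dy": -0.046, "dz": 0, "ax": 0, "ay": 0, "az": -12}, {"dx": 0.166, "dy": -0.057, "dz": 0, "ax": 0, "ay": 0, "az": -13.5}, {"dx": 0.2, "dy": -0.069, "dz": 0, "ax": 0, "ay": 0, "az": -13.5}, {"dx": 0.233, "dy": -0.08, "dz": 0.02, "ax": 0, "ay": 0, "az": -13.5}, {"dx": 0.266, "dy": -0.091, "dz": 0.05, "ax": 0, "ay": 0, "az": -13.5}, {"dx": 0.3, "dy": -0.103, "dz": 0.08, "ax": 0, "ay": 0, "az": -13.5}, {"dx": 0.3, "dy": -0.103, "dz": 0.115, "ax": 0, "ay": 0, "az": -13.5}, {"dx": 0.3, "dy": -0.103, "dz": 0.145, "ax": 0, "ay": 0, "az": -13.5}, {"dx": 0.3, "dy": -0.103, "dz": 0.145, "ax": 0, "ay": 0, "az": -13.5}]}}

```text
clock: 20.27
ee_pos: [546.9, 261.5, 88.4]
eef_rot: [[-0.04, 0.999, -0.011], [0.999, 0.04, -0.006], [-0.006, -0.011, -1.0]]
ft_force: [-1.7, -0.7, -0.3]
width: 85.4
```

{"method": "servo_tool", "body": {"commands": [{"dx": 0, "dy": 0, "dz": 0, "ax": 0, "ay": 0, "az": 0}, {"dx": 0, "dy": 0, "dz": 0, "ax": 0, "ay": 0, "az": 0}]}}

```text
clock: 20.43
ee_pos: [545.5, 260.1, 87.3]
eef_rot: [[-0.038, 0.999, -0.014], [0.999, 0.038, -0.009], [-0.008, -0.015, -1.0]]
ft_force: [-0.3, 0.4, -0.6]
width: 85.4
```

```bash
python3 -c "
from h import *
blocks('b3');go((555,261.3,15),93)"
```

```text
t 20.43 p [545.5 260.1  87.3] h 92.2 tilt 0.96 F [-0.3  0.4 -0.6] w 85.4
px [135. 125.] ztop 35.4 c 454.8 318.5 mean [455.7 318.7] size 27.8 36.2 tool heading 61.2
px [274. 207.] ztop 35.4 c 556.0 261.9 mean [555.9 262.6] size 35.1 27.7 tool heading 93.3
to (555, 261.3, 15) 93 shift [0.0009 0.0088 0.0737] turn [-0.67  0.36 -0.82] rows 1.7809208439456183 0.15546359464941958
```

View pics/b3.png

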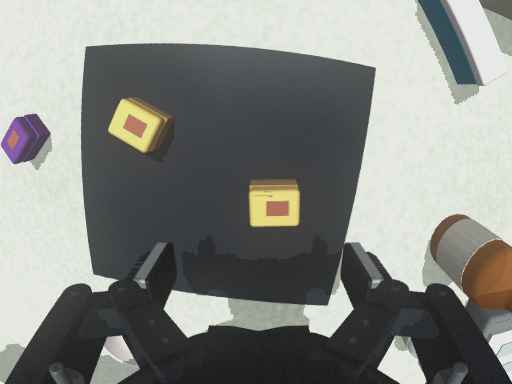

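{"method": "servo_tool", "body": {"commands": [{"dx": 0.001, "dy": 0.006, "dz": 0.02, "ax": -0.7, "ay": 0.4, "az": -0.8}, {"dx": 0.0015, "dy": 0.0095, "dz": 0.04, "ax": -0.7, "ay": 0.4, "az": -0.8}, {"dx": 0.0015, "dy": 0.0095, "dz": 0.06, "ax": -0.7, "ay": 0.4, "az": -0.8}, {"dx": 0.0015, "dy": 0.0095, "dz": 0.072, "ax": -0.7, "ay": 0.4, "az": -0.8}, {"dx": 0.0015, "dy": 0.0095, "dz": 0.072, "ax": -0.7, "ay": 0.4, "az": -0.8}, {"dx": 0.0015, "dy": 0.0095, "dz": 0.072, "ax": -0.7, "ay": 0.4, "az": -0.8}]}}

```text
clock: 20.98
ee_pos: [556.4, 261.7, 17.7]
eef_rot: [[-0.051, 0.999, 0.001], [0.999, 0.051, 0.001], [0.001, 0.002, -1.0]]
ft_force: [-1.3, 1.0, 0.4]
width: 85.5
```

{"method": "servo_tool", "body": {"commands": [{"dx": 0, "dy": 0, "dz": 0, "ax": 0, "ay": 0, "az": 0}, {"dx": 0, "dy": 0, "dz": 0, "ax": 0, "ay": 0, "az": 0}, {"dx": 0, "dy": 0, "dz": 0, "ax": 0, "ay": 0, "az": 0}, {"dx": 0, "dy": 0, "dz": 0, "ax": 0, "ay": 0, "az": 0}, {"dx": 0, "dy": 0, "dz": 0, "ax": 0, "ay": 0, "az": 0}, {"dx": 0, "dy": 0, "dz": 0, "ax": 0, "ay": 0, "az": 0}, {"dx": 0, "dy": 0, "dz": 0, "ax": 0, "ay": 0, "az": 0}, {"dx": 0, "dy": 0, "dz": 0, "ax": 0, "ay": 0, "az": 0}], "fingers": 255}}

```text
clock: 21.65
ee_pos: [557.2, 262.1, 18.8]
eef_rot: [[-0.051, 0.999, 0.003], [0.999, 0.051, 0.002], [0.002, 0.003, -1.0]]
ft_force: [-1.2, 0.3, 5.9]
width: 35.0
```

```bash
python3 -c "
from h import *
st();grab('wrist','g2')"
```

```text
t 21.65 p [557.2 262.1  18.8] h 92.94 tilt 0.21 F [-1.2  0.3  5.9] w 35.0
```

View pics/g2.png

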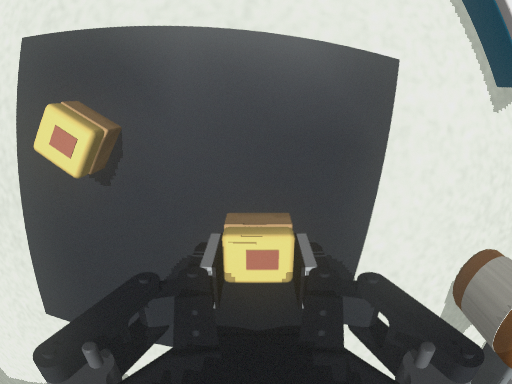

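{"method": "servo_tool", "body": {"commands": [{"dx": 0, "dy": 0, "dz": -0.035, "ax": 0, "ay": 0, "az": 0}, {"dx": 0, "dy": 0, "dz": -0.07, "ax": 0, "ay": 0, "az": 2}, {"dx": 0, "dy": 0, "dz": -0.105, "ax": 0, "ay": 0, "az": 5}, {"dx": -0.03, "dy": 0, "dz": -0.14, "ax": 0, "ay": 0, "az": 8}, {"dx": -0.06, "dy": 0, "dz": -0.165, "ax": 0, "ay": 0, "az": 11}, {"dx": -0.095, "dy": 0, "dz": -0.19, "ax": 0, "ay": 0, "az": 14}, {"dx": -0.125, "dy": 0, "dz": -0.21, "ax": 0, "ay": 0, "az": 14.3}, {"dx": -0.155, "dy": 0, "dz": -0.23, "ax": 0, "ay": 0, "az": 14.3}, {"dx": -0.19, "dy": 0, "dz": -0.23, "ax": 0, "ay": 0, "az": 14.3}, {"dx": -0.22, "dy": 0, "dz": -0.23, "ax": 0, "ay": 0, "az": 14.3}, {"dx": -0.22, "dy": 0, "dz": -0.23, "ax": 0, "ay": 0, "az": 14.3}]}}

```text
clock: 22.62
ee_pos: [567.2, 32.0, 249.2]
eef_rot: [[0.209, 0.978, 0.004], [0.978, -0.209, -0.001], [0.0, 0.004, -1.0]]
ft_force: [-0.9, -1.4, 0.1]
width: 35.0
```

```bash
python3 -c "
from h import *
st();go((587,-95,220),78.6)"
```

```text
t 22.62 p [567.2  32.  249.2] h 77.92 tilt 0.24 F [-0.9 -1.4  0.1] w 35.0
to (587, -95, 220) 78.6 shift [-0.12    0.0458  0.0294] turn [ 0.24  0.   -0.68] rows 3.16053353288941 0.10115137079282385
```

{"method": "servo_tool", "body": {"commands": [{"dx": -0.03, "dy": 0.012, "dz": 0, "ax": 0, "ay": 0, "az": -0.7}, {"dx": -0.06, "dy": 0.023, "dz": 0, "ax": 0.2, "ay": 0, "az": -0.7}, {"dx": -0.09, "dy": 0.035, "dz": 0.01, "ax": 0.2, "ay": 0, "az": -0.7}, {"dx": -0.12, "dy": 0.046, "dz": 0.03, "ax": 0.2, "ay": 0, "az": -0.7}, {"dx": -0.12, "dy": 0.046, "dz": 0.05, "ax": 0.2, "ay": 0, "az": -0.7}, {"dx": -0.12, "dy": 0.046, "dz": 0.07, "ax": 0.2, "ay": 0, "az": -0.7}, {"dx": -0.12, "dy": 0.046, "dz": 0.08, "ax": 0.2, "ay": 0, "az": -0.7}, {"dx": -0.12, "dy": 0.046, "dz": 0.08, "ax": 0.2, "ay": 0, "az": -0.7}, {"dx": -0.12, "dy": 0.046, "dz": 0.08, "ax": 0.2, "ay": 0, "az": -0.7}, {"dx": -0.12, "dy": 0.046, "dz": 0.08, "ax": 0.2, "ay": 0, "az": -0.7}]}}

```text
clock: 23.45
ee_pos: [588.2, -94.5, 170.2]
eef_rot: [[0.196, 0.981, 0.002], [0.981, -0.196, -0.0], [0.0, 0.002, -1.0]]
ft_force: [0.5, -0.2, -1.0]
width: 34.9
```

```bash
python3 -c "
from h import *
st();grab('wrist','p4');go((587,-95,141.5),78.6)"
```

```text
t 23.45 p [588.2 -94.5 170.2] h 78.69 tilt 0.12 F [ 0.5 -0.2 -1. ] w 34.9
to (587, -95, 141.5) 78.6 shift [-0.0006 -0.0015  0.0291] turn [ 0.17 -0.01  0.08] rows 0.6999571821447351 0.02609979688534112
```

View pics/p4.png

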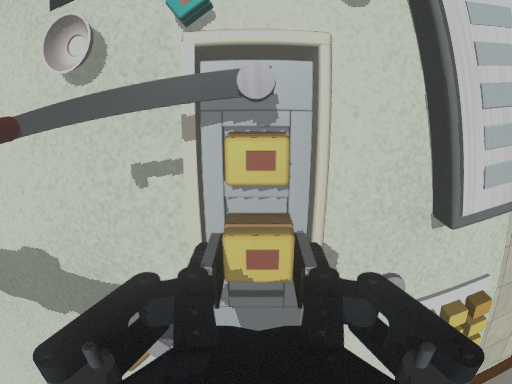

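{"method": "servo_tool", "body": {"commands": [{"dx": -0.0006, "dy": -0.0015, "dz": 0.005, "ax": 0, "ay": 0, "az": 0}, {"dx": -0.0006, "dy": -0.0015, "dz": 0.009, "ax": 0, "ay": 0, "az": 0}, {"dx": -0.0006, "dy": -0.0015, "dz": 0.013, "ax": 0, "ay": 0, "az": 0}, {"dx": -0.0006, "dy": -0.0015, "dz": 0.017, "ax": 0, "ay": 0, "az": 0}, {"dx": -0.0006, "dy": -0.0015, "dz": 0.021, "ax": 0, "ay": 0, "az": 0}, {"dx": -0.0006, "dy": -0.0015, "dz": 0.025, "ax": 0, "ay": 0, "az": 0}, {"dx": -0.0006, "dy": -0.0015, "dz": 0.0285, "ax": 0, "ay": 0, "az": 0}, {"dx": -0.0006, "dy": -0.0015, "dz": 0.0285, "ax": 0, "ay": 0, "az": 0}, {"dx": -0.0006, "dy": -0.0015, "dz": 0.0285, "ax": 0, "ay": 0, "az": 0}]}}

```text
clock: 24.25
ee_pos: [586.7, -95.0, 141.8]
eef_rot: [[0.196, 0.981, 0.002], [0.981, -0.196, -0.0], [0.0, 0.002, -1.0]]
ft_force: [-0.3, -0.4, -0.9]
width: 35.6
```

{"method": "servo_tool", "body": {"commands": [{"dx": 0, "dy": 0, "dz": 0.0005, "ax": 0, "ay": 0, "az": 0}, {"dx": 0, "dy": 0, "dz": 0.0005, "ax": 0, "ay": 0, "az": 0}, {"dx": 0, "dy": 0, "dz": 0.0005, "ax": 0, "ay": 0, "az": 0}, {"dx": 0, "dy": 0, "dz": 0.0005, "ax": 0, "ay": 0, "az": 0}, {"dx": 0, "dy": 0, "dz": 0.0005, "ax": 0, "ay": 0, "az": 0}, {"dx": 0, "dy": 0, "dz": 0.0005, "ax": 0, "ay": 0, "az": 0}, {"dx": 0, "dy": 0, "dz": -0.03, "ax": 0, "ay": 0, "az": 0}, {"dx": 0, "dy": 0, "dz": -0.065, "ax": 0, "ay": 0, "az": 0}, {"dx": 0, "dy": 0, "dz": -0.1, "ax": 0, "ay": 0, "az": 0}, {"dx": 0, "dy": 0, "dz": -0.1, "ax": 0, "ay": 0, "az": 0}, {"dx": 0, "dy": 0, "dz": -0.1, "ax": 0, "ay": 0, "az": 0}], "fingers": 0}}

```text
clock: 25.17
ee_pos: [588.3, -95.6, 244.5]
eef_rot: [[0.196, 0.98, 0.008], [0.981, -0.196, -0.0], [0.001, 0.008, -1.0]]
ft_force: [-0.1, 0.5, -1.4]
width: 85.5
```

```bash
python3 -c "
from h import *
seated('p5');go((454.6,318.3,245),61.3)"
```

```text
t 25.17 p [588.3 -95.6 244.5] h 78.67 tilt 0.45 F [-0.1  0.5 -1.4] w 85.5
0 none 0
1 ztop 156.8 exp 156.5 offset [ 0.4 -0.2] [27.9 35.8] 78.6 slope [0.006 0.02 ]
2 ztop 156.9 exp 156.5 offset [ 0.8 -0.4] [27.4 35. ] 78.7 slope [-0.     0.002]
to (454.6, 318.3, 245) 61.3 shift [ 0.3792 -0.2108 -0.0029] turn [ 0.21 -0.09 17.39] rows 10.404706015539036 2.4284033750140086
```

View pics/p5.png

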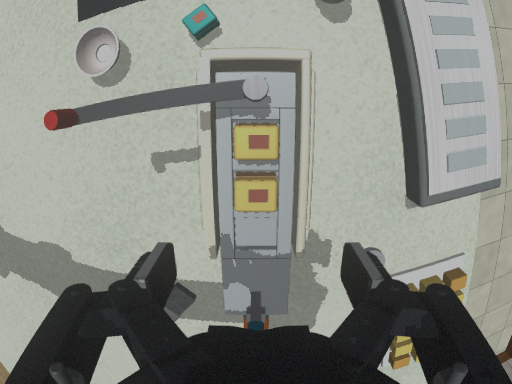

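{"method": "servo_tool", "body": {"commands": [{"dx": 0.034, "dy": -0.019, "dz": 0, "ax": 0, "ay": 0, "az": 2}, {"dx": 0.068, "dy": -0.038, "dz": 0, "ax": 0, "ay": 0, "az": 4}, {"dx": 0.102, "dy": -0.057, "dz": 0, "ax": 0, "ay": 0, "az": 6}, {"dx": 0.136, "dy": -0.076, "dz": 0, "ax": 0, "ay": 0, "az": 8}, {"dx": 0.17, "dy": -0.095, "dz": 0, "ax": 0, "ay": 0, "az": 10}, {"dx": 0.205, "dy": -0.114, "dz": 0, "ax": 0, "ay": 0, "az": 12}, {"dx": 0.24, "dy": -0.133, "dz": 0, "ax": 0, "ay": 0, "az": 14}, {"dx": 0.275, "dy": -0.152, "dz": 0, "ax": 0, "ay": 0, "az": 16}, {"dx": 0.31, "dy": -0.172, "dz": 0.02, "ax": 0, "ay": 0, "az": 17.4}, {"dx": 0.345, "dy": -0.191, "dz": 0.04, "ax": 0, "ay": 0, "az": 17.4}, {"dx": 0.379, "dy": -0.211, "dz": 0.06, "ax": 0, "ay": 0, "az": 17.4}, {"dx": 0.379, "dy": -0.211, "dz": 0.09, "ax": 0, "ay": 0, "az": 17.4}]}}

```text
clock: 26.22
ee_pos: [451.9, 327.9, 151.2]
eef_rot: [[0.47, 0.883, 0.004], [0.883, -0.47, 0.006], [0.007, 0.001, -1.0]]
ft_force: [0.6, 2.5, 0.4]
width: 85.4
```

{"method": "servo_tool", "body": {"commands": [{"dx": 0, "dy": 0, "dz": 0.02, "ax": 0, "ay": 0, "az": 0}, {"dx": 0, "dy": 0, "dz": 0.04, "ax": 0, "ay": 0, "az": 0}, {"dx": 0, "dy": 0, "dz": 0.05, "ax": 0, "ay": 0, "az": 0}, {"dx": 0, "dy": 0, "dz": 0.05, "ax": 0, "ay": 0, "az": 0}]}}

```text
clock: 26.55
ee_pos: [449.2, 325.9, 97.5]
eef_rot: [[0.47, 0.882, -0.001], [0.882, -0.47, -0.0], [-0.001, -0.001, -1.0]]
ft_force: [0.2, -0.1, 1.1]
width: 85.5
```

```bash
python3 -c "
from h import *
blocks('b4');go((454.6,318.3,16),61.3)"
```

```text
t 26.55 p [449.2 325.9  97.5] h 61.94 tilt 0.09 F [ 0.2 -0.1  1.1] w 85.5
px [268. 209.] ztop 35.3 c 454.6 318.9 mean [454.6 319.6] size 27.9 34.5 tool heading 61.0
to (454.6, 318.3, 16) 61.3 shift [-0.0055  0.0071  0.0834] turn [ 0.01 -0.14  0.58] rows 2.0123495729054253 0.08375584328040848
```

View pics/b4.png

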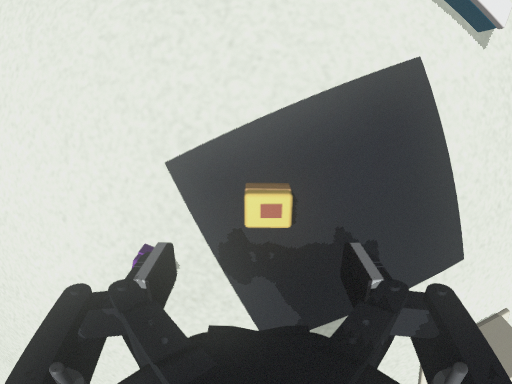

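{"method": "servo_tool", "body": {"commands": [{"dx": -0.005, "dy": 0.007, "dz": 0.02, "ax": 0, "ay": 0, "az": 0.6}, {"dx": -0.005, "dy": 0.007, "dz": 0.04, "ax": 0, "ay": 0, "az": 0.6}, {"dx": -0.005, "dy": 0.007, "dz": 0.06, "ax": 0, "ay": 0, "az": 0.6}, {"dx": -0.005, "dy": 0.007, "dz": 0.08, "ax": 0, "ay": 0, "az": 0.6}, {"dx": -0.005, "dy": 0.007, "dz": 0.082, "ax": 0, "ay": 0, "az": 0.6}, {"dx": -0.005, "dy": 0.007, "dz": 0.082, "ax": 0, "ay": 0, "az": 0.6}, {"dx": -0.005, "dy": 0.007, "dz": 0.082, "ax": 0, "ay": 0, "az": 0.6}]}}

```text
clock: 27.18
ee_pos: [456.2, 319.1, 19.0]
eef_rot: [[0.481, 0.877, 0.003], [0.877, -0.481, 0.003], [0.005, 0.001, -1.0]]
ft_force: [0.6, -0.0, 0.2]
width: 85.0
```

{"method": "servo_tool", "body": {"commands": [{"dx": 0, "dy": 0, "dz": 0, "ax": 0, "ay": 0, "az": 0}, {"dx": 0, "dy": 0, "dz": 0, "ax": 0, "ay": 0, "az": 0}, {"dx": 0, "dy": 0, "dz": 0, "ax": 0, "ay": 0, "az": 0}, {"dx": 0, "dy": 0, "dz": 0, "ax": 0, "ay": 0, "az": 0}, {"dx": 0, "dy": 0, "dz": 0, "ax": 0, "ay": 0, "az": 0}, {"dx": 0, "dy": 0, "dz": 0, "ax": 0, "ay": 0, "az": 0}, {"dx": 0, "dy": 0, "dz": 0, "ax": 0, "ay": 0, "az": 0}, {"dx": 0, "dy": 0, "dz": 0, "ax": 0, "ay": 0, "az": 0}], "fingers": 255}}

```text
clock: 27.85
ee_pos: [456.8, 319.6, 19.9]
eef_rot: [[0.481, 0.877, 0.004], [0.877, -0.481, 0.005], [0.006, 0.001, -1.0]]
ft_force: [-0.9, -0.7, 6.1]
width: 35.1
```

```bash
python3 -c "
from h import *
st();grab('wrist','g3')"
```

```text
t 27.85 p [456.8 319.6  19.9] h 61.23 tilt 0.35 F [-0.9 -0.7  6.1] w 35.1
```

View pics/g3.png

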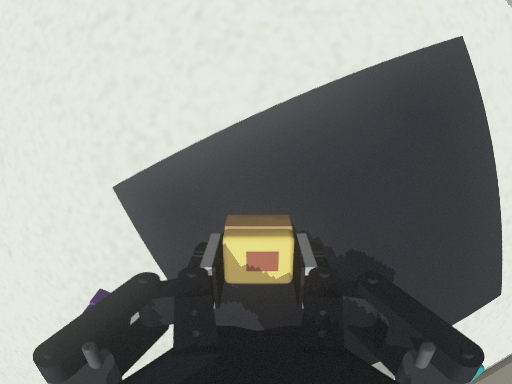

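{"method": "servo_tool", "body": {"commands": [{"dx": 0, "dy": 0, "dz": -0.035, "ax": 0, "ay": 0, "az": 0}, {"dx": 0, "dy": 0, "dz": -0.07, "ax": 0, "ay": 0, "az": -2}, {"dx": 0, "dy": 0, "dz": -0.105, "ax": 0, "ay": 0, "az": -5}, {"dx": 0, "dy": 0, "dz": -0.14, "ax": 0, "ay": 0, "az": -8}, {"dx": 0, "dy": 0, "dz": -0.175, "ax": 0, "ay": 0, "az": -11}, {"dx": 0, "dy": 0, "dz": -0.21, "ax": 0, "ay": 0, "az": -14}, {"dx": 0, "dy": 0, "dz": -0.23, "ax": 0, "ay": 0, "az": -17.4}, {"dx": 0, "dy": 0, "dz": -0.23, "ax": 0, "ay": 0, "az": -17.4}]}}

```text
clock: 28.57
ee_pos: [458.9, 320.0, 254.9]
eef_rot: [[0.196, 0.981, 0.01], [0.981, -0.196, 0.012], [0.014, 0.008, -1.0]]
ft_force: [1.4, 0.4, 0.7]
width: 35.1
```

```bash
python3 -c "
from h import *
st();go((578.4,-137.6,250),78.6)"
```

```text
t 28.57 p [458.9 320.  254.9] h 78.71 tilt 0.91 F [1.4 0.4 0.7] w 35.1
to (578.4, -137.6, 250) 78.6 shift [-0.4253  0.2068  0.0006] turn [ 0.44 -0.8   0.11] rows 11.341076705214839 0.12777310694662686
```

{"method": "servo_tool", "body": {"commands": [{"dx": -0.036, "dy": 0.017, "dz": 0, "ax": 0.4, "ay": -0.8, "az": 0}, {"dx": -0.072, "dy": 0.035, "dz": 0, "ax": 0.4, "ay": -0.8, "az": 0}, {"dx": -0.108, "dy": 0.052, "dz": 0, "ax": 0.4, "ay": -0.8, "az": 0}, {"dx": -0.144, "dy": 0.07, "dz": 0, "ax": 0.4, "ay": -0.8, "az": 0}, {"dx": -0.18, "dy": 0.087, "dz": 0, "ax": 0.4, "ay": -0.8, "az": 0}, {"dx": -0.215, "dy": 0.105, "dz": 0, "ax": 0.4, "ay": -0.8, "az": 0}, {"dx": -0.25, "dy": 0.122, "dz": 0, "ax": 0.4, "ay": -0.8, "az": 0}, {"dx": -0.285, "dy": 0.139, "dz": 0, "ax": 0.4, "ay": -0.8, "az": 0}, {"dx": -0.32, "dy": 0.156, "dz": 0, "ax": 0.4, "ay": -0.8, "az": 0}, {"dx": -0.355, "dy": 0.173, "dz": 0, "ax": 0.4, "ay": -0.8, "az": 0}, {"dx": -0.39, "dy": 0.19, "dz": 0, "ax": 0.4, "ay": -0.8, "az": 0}, {"dx": -0.425, "dy": 0.207, "dz": 0, "ax": 0.4, "ay": -0.8, "az": 0}]}}

```text
clock: 29.57
ee_pos: [577.9, -138.7, 248.7]
eef_rot: [[0.196, 0.981, -0.002], [0.981, -0.196, 0.0], [-0.0, -0.002, -1.0]]
ft_force: [0.5, -0.1, 0.0]
width: 35.5
```

```bash
python3 -c "
from h import *
st();go((578.4,-137.6,170),78.6)"
```

```text
t 29.57 p [ 577.9 -138.7  248.7] h 78.68 tilt 0.13 F [ 0.5 -0.1  0. ] w 35.5
to (578.4, -137.6, 170) 78.6 shift [0.0011 0.0005 0.0787] turn [-0.13  0.    0.08] rows 1.8871151388540186 0.02039600326490543
```

{"method": "servo_tool", "body": {"commands": [{"dx": 0.001, "dy": 0, "dz": 0.02, "ax": 0, "ay": 0, "az": 0}, {"dx": 0.001, "dy": 0, "dz": 0.04, "ax": 0, "ay": 0, "az": 0}, {"dx": 0.001, "dy": 0, "dz": 0.06, "ax": 0, "ay": 0, "az": 0}, {"dx": 0.001, "dy": 0, "dz": 0.078, "ax": 0, "ay": 0, "az": 0}, {"dx": 0.001, "dy": 0, "dz": 0.078, "ax": 0, "ay": 0, "az": 0}, {"dx": 0.001, "dy": 0, "dz": 0.078, "ax": 0, "ay": 0, "az": 0}]}}

```text
clock: 30.07
ee_pos: [576.1, -137.3, 168.6]
eef_rot: [[0.197, 0.98, -0.007], [0.98, -0.197, 0.001], [-0.001, -0.007, -1.0]]
ft_force: [-0.1, -0.3, 0.5]
width: 35.0
```

```bash
python3 -c "
from h import *
st();grab('wrist','p6');go((578.4,-137.7,142.7),78.6)"
```

```text
t 30.07 p [ 576.1 -137.3  168.6] h 78.63 tilt 0.4 F [-0.1 -0.3  0.5] w 35.0
to (578.4, -137.7, 142.7) 78.6 shift [0.0002 0.0011 0.0274] turn [-0.21  0.04  0.04] rows 0.6584349698987966 0.030124008129672985
```

View pics/p6.png

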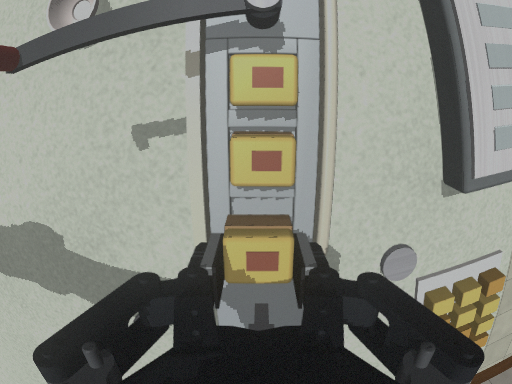

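{"method": "servo_tool", "body": {"commands": [{"dx": 0, "dy": 0.0013, "dz": 0.003, "ax": -0.2, "ay": 0, "az": 0}, {"dx": 0, "dy": 0.0013, "dz": 0.006, "ax": -0.2, "ay": 0, "az": 0}, {"dx": 0, "dy": 0.0013, "dz": 0.01, "ax": -0.2, "ay": 0, "az": 0}, {"dx": 0, "dy": 0.0013, "dz": 0.012, "ax": -0.2, "ay": 0, "az": 0}, {"dx": 0, "dy": 0.0013, "dz": 0.012, "ax": -0.2, "ay": 0, "az": 0}]}}

```text
clock: 30.53
ee_pos: [578.4, -137.6, 157.8]
eef_rot: [[0.197, 0.98, -0.001], [0.98, -0.197, -0.0], [-0.0, -0.001, -1.0]]
ft_force: [-0.2, 0.3, -1.2]
width: 35.3
```

```bash
python3 -c "
from h import *
st();go((578.4,-137.7,142.7),78.6)"
```

```text
t 30.53 p [ 578.4 -137.6  157.8] h 78.65 tilt 0.05 F [-0.2  0.3 -1.2] w 35.3
to (578.4, -137.7, 142.7) 78.6 shift [-0.      0.      0.0151] turn [-0.04  0.03  0.05] rows 0.36224588909935546 0.01024359570593948
```

{"method": "servo_tool", "body": {"commands": [{"dx": 0, "dy": 0, "dz": 0.004, "ax": 0, "ay": 0, "az": 0}, {"dx": 0, "dy": 0, "dz": 0.007, "ax": 0, "ay": 0, "az": 0}, {"dx": 0, "dy": 0, "dz": 0.011, "ax": 0, "ay": 0, "az": 0}, {"dx": 0, "dy": 0, "dz": 0.0145, "ax": 0, "ay": 0, "az": 0}, {"dx": 0, "dy": 0, "dz": 0.015, "ax": 0, "ay": 0, "az": 0}, {"dx": 0, "dy": 0, "dz": 0.015, "ax": 0, "ay": 0, "az": 0}]}}

```text
clock: 31.03
ee_pos: [578.1, -137.6, 142.3]
eef_rot: [[0.197, 0.98, -0.002], [0.98, -0.197, -0.0], [-0.001, -0.002, -1.0]]
ft_force: [-0.3, 0.4, -1.1]
width: 35.5
```

{"method": "servo_tool", "body": {"commands": [{"dx": 0, "dy": 0, "dz": 0.0005, "ax": 0, "ay": 0, "az": 0}, {"dx": 0, "dy": 0, "dz": 0.0005, "ax": 0, "ay": 0, "az": 0}, {"dx": 0, "dy": 0, "dz": 0.0005, "ax": 0, "ay": 0, "az": 0}, {"dx": 0, "dy": 0, "dz": 0.0005, "ax": 0, "ay": 0, "az": 0}, {"dx": 0, "dy": 0, "dz": 0.0005, "ax": 0, "ay": 0, "az": 0}, {"dx": 0, "dy": 0, "dz": 0.0005, "ax": 0, "ay": 0, "az": 0}, {"dx": 0, "dy": 0, "dz": -0.03, "ax": 0, "ay": 0, "az": 0}, {"dx": 0, "dy": 0, "dz": -0.065, "ax": 0, "ay": 0, "az": 0}, {"dx": 0, "dy": 0, "dz": -0.1, "ax": 0, "ay": 0, "az": 0}, {"dx": 0, "dy": 0, "dz": -0.13, "ax": 0, "ay": 0, "az": 0}, {"dx": 0, "dy": 0, "dz": -0.13, "ax": 0, "ay": 0, "az": 0}, {"dx": 0, "dy": 0, "dz": -0.13, "ax": 0, "ay": 0, "az": 0}], "fingers": 0}}

```text
clock: 32.03
ee_pos: [579.7, -138.3, 274.7]
eef_rot: [[0.197, 0.98, 0.003], [0.98, -0.197, -0.0], [0.0, 0.003, -1.0]]
ft_force: [0.2, 0.0, -1.2]
width: 85.5
```

```bash
python3 -c "
from h import *
seated('p7');go((449,8,280),-7); p,d,i=grab('scene'); crop(p,230,170,420,330,4,'mat_end')"
```

```text
t 32.03 p [ 579.7 -138.3  274.7] h 78.64 tilt 0.19 F [ 0.2  0.  -1.2] w 85.5
0 ztop 156.8 exp 156.5 offset [-0. -1.] [27.8 35.3] 79.2 slope [ 0.001 -0.01 ]
1 ztop 157.0 exp 156.5 offset [ 0.  -0.4] [26.7 35.4] 77.4 slope [ 0.001 -0.016]
2 ztop 156.8 exp 156.5 offset [ 0.7 -0.4] [26.8 35.8] 78.6 slope [-0.003 -0.001]
to (449, 8, 280) -7 shift [ 0.1172 -0.1555 -0.0072] turn [-3.000e-02  2.000e-02  8.565e+01] rows 4.673709499776323 11.962676145563838
```

View pics/p7.png

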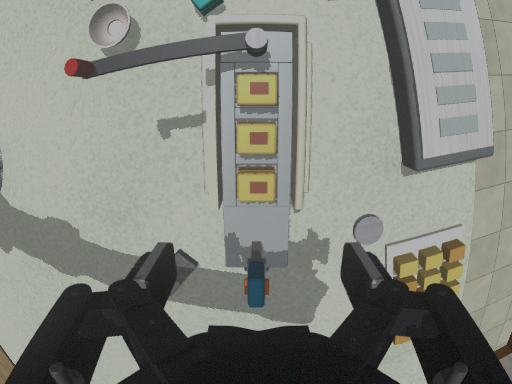

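View pics/mat_end.png

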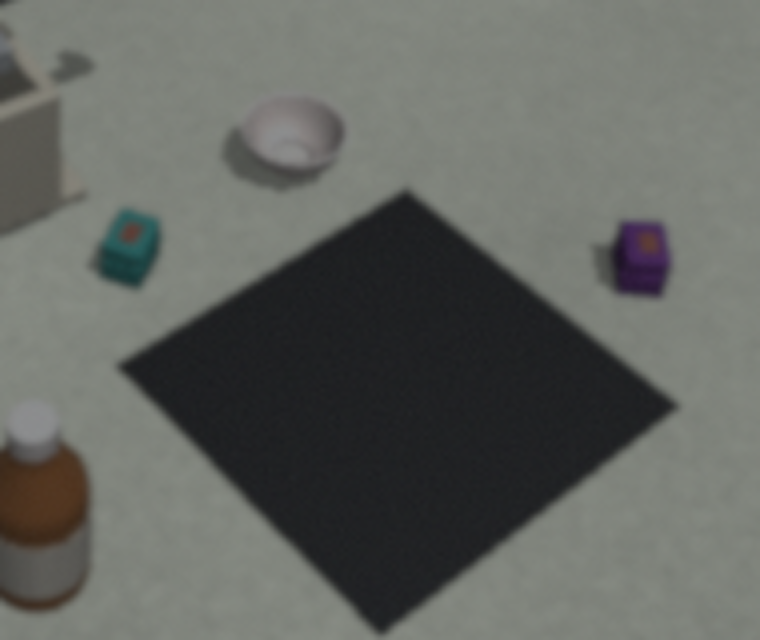

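{"method": "servo_tool", "body": {"commands": [{"dx": 0.01, "dy": -0.013, "dz": -0.005, "ax": 0, "ay": 0, "az": 7.1}, {"dx": 0.02, "dy": -0.026, "dz": -0.007, "ax": 0, "ay": 0, "az": 14.2}, {"dx": 0.03, "dy": -0.039, "dz": -0.007, "ax": 0, "ay": 0, "az": 21.3}, {"dx": 0.04, "dy": -0.052, "dz": -0.007, "ax": 0, "ay": 0, "az": 28.4}, {"dx": 0.05, "dy": -0.065, "dz": -0.007, "ax": 0, "ay": 0, "az": 35.5}, {"dx": 0.06, "dy": -0.078, "dz": -0.007, "ax": 0, "ay": 0, "az": 42.6}, {"dx": 0.07, "dy": -0.091, "dz": -0.007, "ax": 0, "ay": 0, "az": 49.7}, {"dx": 0.08, "dy": -0.104, "dz": -0.007, "ax": 0, "ay": 0, "az": 56.8}, {"dx": 0.09, "dy": -0.118, "dz": -0.007, "ax": 0, "ay": 0, "az": 63.9}, {"dx": 0.1, "dy": -0.131, "dz": -0.007, "ax": 0, "ay": 0, "az": 71}, {"dx": 0.11, "dy": -0.145, "dz": -0.007, "ax": 0, "ay": 0, "az": 78}, {"dx": 0.1172, "dy": -0.1555, "dz": -0.007, "ax": 0, "ay": 0, "az": 85}]}}

```text
clock: 33.13
ee_pos: [452.2, 3.1, 273.4]
eef_rot: [[0.987, 0.156, -0.043], [0.157, -0.988, 0.01], [-0.041, -0.017, -0.999]]
ft_force: [1.1, 0.9, -2.1]
width: 85.6
```

{"method": "servo_tool", "body": {"commands": [{"dx": 0, "dy": 0, "dz": 0.01, "ax": 0, "ay": 0, "az": 0}, {"dx": 0, "dy": 0, "dz": 0.01, "ax": 0, "ay": 0, "az": 0}, {"dx": 0, "dy": 0, "dz": 0.01, "ax": 0, "ay": 0, "az": 0}]}}

```text
clock: 33.38
ee_pos: [450.2, 2.6, 262.0]
eef_rot: [[0.987, 0.157, -0.046], [0.157, -0.988, 0.008], [-0.044, -0.015, -0.999]]
ft_force: [0.8, -2.0, -0.7]
width: 85.2
```

Run:
```python
from h import *
s=st();p,d,i=grab('wrist','k2'); w=cloud(d,i,'wrist'); hsv=cv2.cvtColor(p,cv2.COLOR_RGB2HSV)
m=(cv2.inRange(hsv,(0,130,60),(6,255,255))>0)&(np.hypot(w[...,0]-449,w[...,1]-8)<40)
P=w[m]; z=np.percentile(P[:,2],90); T=P[P[:,2]>z-4]; c=T.mean(0); print(z,c,cv2.minAreaRect(T[:,:2].astype(np.float32)))
piv=np.array([604.2,-11]); v=c[:2]-piv; h=np.degrees(np.arctan2(-v[1],-v[0])); print(np.hypot(*v),h,"clamp",np.radians(78.6-h))
go((c[0],c[1],168.5),h)
```

```text
t 33.38 p [450.2   2.6 262. ] h 9.05 tilt 2.68 F [ 0.8 -2.  -0.7] w 85.2
197.66231328033209 [449.83095136   6.79005358 196.89684146] ((449.6188659667969, 6.665012359619141), (11.784429550170898, 11.91478443145752), 63.01642608642578)
155.39076287048474 -6.573974276156047 clamp 1.486566288127877
to (np.float64(449.8309513561006), np.float64(6.790053576328421), 168.5) -6.573974276156047 shift [ 0.0036 -0.0038  0.094 ] turn [-0.52  2.57 15.47] rows 2.258161170344095 2.1912267237425587
```

View pics/k2.png

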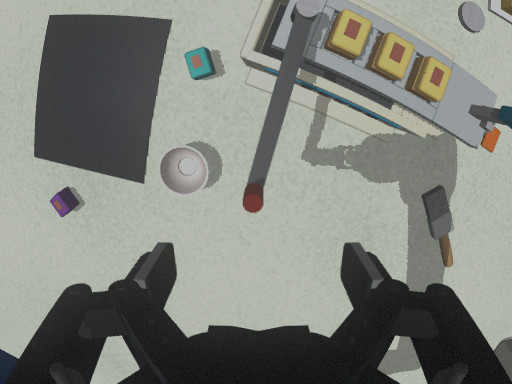

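{"method": "servo_tool", "body": {"commands": [{"dx": 0.0036, "dy": -0.0038, "dz": 0.01, "ax": -0.5, "ay": 2.6, "az": 6}, {"dx": 0.0036, "dy": -0.0038, "dz": 0.02, "ax": -0.5, "ay": 2.6, "az": 12}, {"dx": 0.0036, "dy": -0.0038, "dz": 0.03, "ax": -0.5, "ay": 2.6, "az": 15.5}, {"dx": 0.0036, "dy": -0.0038, "dz": 0.04, "ax": -0.5, "ay": 2.6, "az": 15.5}, {"dx": 0.0036, "dy": -0.0038, "dz": 0.04, "ax": -0.5, "ay": 2.6, "az": 15.5}, {"dx": 0.0036, "dy": -0.0038, "dz": 0.04, "ax": -0.5, "ay": 2.6, "az": 15.5}]}}

```text
clock: 33.93
ee_pos: [452.1, 4.5, 222.1]
eef_rot: [[0.993, -0.118, -0.001], [-0.118, -0.993, -0.003], [-0.001, 0.003, -1.0]]
ft_force: [0.1, -0.5, 0.5]
width: 85.3
```

```bash
python3 -c "
from h import *
st();go((449.4,6.7,169),-6.6)"
```

```text
t 33.93 p [452.1   4.5 222.1] h -6.79 tilt 0.16 F [ 0.1 -0.5  0.5] w 85.3
to (449.4, 6.7, 169) -6.6 shift [-0.0029 -0.002   0.0531] turn [ 0.16  0.03 -0.19] rows 1.2769597294089003 0.035096373649762855
```

{"method": "servo_tool", "body": {"commands": [{"dx": -0.003, "dy": -0.002, "dz": 0.018, "ax": 0, "ay": 0, "az": 0}, {"dx": -0.003, "dy": -0.002, "dz": 0.036, "ax": 0, "ay": 0, "az": 0}, {"dx": -0.003, "dy": -0.002, "dz": 0.052, "ax": 0, "ay": 0, "az": 0}, {"dx": -0.003, "dy": -0.002, "dz": 0.052, "ax": 0, "ay": 0, "az": 0}, {"dx": -0.003, "dy": -0.002, "dz": 0.052, "ax": 0, "ay": 0, "az": 0}]}}

```text
clock: 34.35
ee_pos: [449.4, 5.7, 170.3]
eef_rot: [[0.993, -0.12, -0.002], [-0.12, -0.993, -0.006], [-0.001, 0.006, -1.0]]
ft_force: [-0.1, 0.9, -0.7]
width: 85.2
```

{"method": "servo_tool", "body": {"commands": [{"dx": 0, "dy": 0, "dz": 0, "ax": 0, "ay": 0, "az": 0}, {"dx": 0, "dy": 0, "dz": 0, "ax": 0, "ay": 0, "az": 0}, {"dx": 0, "dy": 0, "dz": 0, "ax": 0, "ay": 0, "az": 0}, {"dx": 0, "dy": 0, "dz": 0, "ax": 0, "ay": 0, "az": 0}, {"dx": 0, "dy": 0, "dz": 0, "ax": 0, "ay": 0, "az": 0}, {"dx": 0, "dy": 0, "dz": 0, "ax": 0, "ay": 0, "az": 0}, {"dx": 0, "dy": 0, "dz": 0, "ax": 0, "ay": 0, "az": 0}, {"dx": 0, "dy": 0, "dz": 0, "ax": 0, "ay": 0, "az": 0}, {"dx": 0, "dy": 0, "dz": 0, "ax": 0, "ay": 0, "az": 0}], "fingers": 255, "newtons": 20}}

```text
clock: 35.1
ee_pos: [449.6, 5.9, 170.6]
eef_rot: [[0.993, -0.12, -0.002], [-0.12, -0.993, -0.005], [-0.001, 0.005, -1.0]]
ft_force: [-0.7, 0.6, 3.0]
width: 14.9
```

Run:
```python
from h import *
s=st();grab('wrist','k3')
piv=np.array([604.2,-11]); v=s['ee_pos'][:2]-piv; h0=np.degrees(np.arctan2(-v[1],-v[0])); r=np.hypot(*v); print(r,h0)
R=s['eef_rot']
for k in range(1,13):
    h=h0+4.2*k; q=piv-155.6*np.array([np.cos(np.radians(h)),np.sin(np.radians(h))]); d=R.T@(np.array([*q,s['ee_pos'][2]])-s['ee_pos'])/1000; print(-4.2*k,d.round(4))
```

```text
t 35.1 p [449.6   5.9 170.6] h -6.88 tilt 0.31 F [-0.7  0.6  3. ] w 14.9
155.54974225406133 -6.244190440688381
-4.2 [0.0005 0.0114 0.0001]
-8.4 [0.0019 0.0227 0.0001]
-12.600000000000001 [0.0041 0.0339 0.0002]
-16.8 [0.0071 0.0449 0.0002]
-21.0 [0.0109 0.0556 0.0003]
-25.200000000000003 [0.0155 0.0661 0.0003]
-29.400000000000002 [0.0208 0.0762 0.0004]
-33.6 [0.0269 0.0858 0.0004]
-37.800000000000004 [0.0337 0.095  0.0005]
-42.0 [0.0411 0.1037 0.0005]
-46.2 [0.0491 0.1118 0.0005]
-50.400000000000006 [0.0577 0.1193 0.0006]
```

View pics/k3.png

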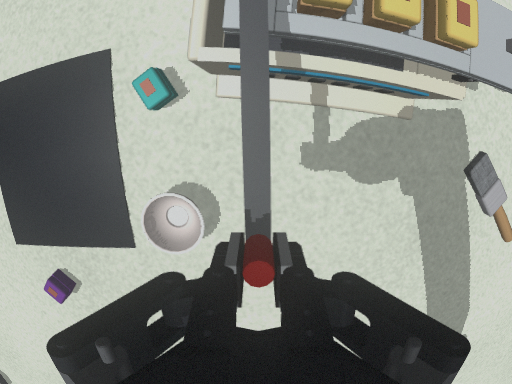

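{"method": "servo_tool", "body": {"commands": [{"dx": 0.0005, "dy": 0.0114, "dz": 0, "ax": 0, "ay": 0, "az": -4.2}, {"dx": 0.0019, "dy": 0.0227, "dz": 0, "ax": 0, "ay": 0, "az": -8.4}, {"dx": 0.0041, "dy": 0.0339, "dz": 0, "ax": 0, "ay": 0, "az": -12.6}, {"dx": 0.0071, "dy": 0.0449, "dz": 0, "ax": 0, "ay": 0, "az": -16.8}, {"dx": 0.0109, "dy": 0.0556, "dz": 0, "ax": 0, "ay": 0, "az": -21}, {"dx": 0.0155, "dy": 0.0661, "dz": 0, "ax": 0, "ay": 0, "az": -25.2}, {"dx": 0.0208, "dy": 0.0762, "dz": 0, "ax": 0, "ay": 0, "az": -29.4}, {"dx": 0.0269, "dy": 0.0858, "dz": 0, "ax": 0, "ay": 0, "az": -33.6}, {"dx": 0.0337, "dy": 0.095, "dz": 0, "ax": 0, "ay": 0, "az": -37.8}, {"dx": 0.0411, "dy": 0.1037, "dz": 0, "ax": 0, "ay": 0, "az": -42}, {"dx": 0.0411, "dy": 0.1037, "dz": 0, "ax": 0, "ay": 0, "az": -42}]}}

```text
clock: 36.07
ee_pos: [479.7, -102.7, 171.1]
eef_rot: [[0.818, 0.575, 0.001], [0.575, -0.818, -0.006], [-0.003, 0.006, -1.0]]
ft_force: [2.9, 1.1, -2.7]
width: 14.8
```

Run:
```python
from h import *
s=st()
piv=np.array([604.2,-11]); v=s['ee_pos'][:2]-piv; h0=np.degrees(np.arctan2(-v[1],-v[0])); r=np.hypot(*v); print(r,h0)
R=s['eef_rot']; hh=np.degrees(np.arctan2(R[1,0],R[0,0]))
for k in range(1,12):
    h=h0+(79.2-h0)*k/11; q=piv-155.6*np.array([np.cos(np.radians(h)),np.sin(np.radians(h))]); d=R.T@(np.array([*q,169.5])-s['ee_pos'])/1000; print(round(hh-h,1),d.round(4))
```

```text
t 36.07 p [ 479.7 -102.7  171.1] h 35.11 tilt 0.37 F [ 2.9  1.1 -2.7] w 14.8
154.65996858895681 36.37095490699351
-5.2 [-0.0003  0.0106  0.0017]
-9.0 [0.001  0.0211 0.0017]
-12.9 [0.003  0.0314 0.0018]
-16.8 [0.0057 0.0417 0.0018]
-20.7 [0.0091 0.0517 0.0019]
-24.6 [0.0132 0.0614 0.0019]
-28.5 [0.0179 0.0709 0.002 ]
-32.4 [0.0233 0.08   0.002 ]
-36.3 [0.0292 0.0887 0.002 ]
-40.2 [0.0358 0.097  0.0021]
-44.1 [0.0429 0.1049 0.0021]
```

{"method": "servo_tool", "body": {"commands": [{"dx": 0, "dy": 0.0106, "dz": 0.0005, "ax": 0, "ay": 0, "az": -5}, {"dx": 0.001, "dy": 0.0211, "dz": 0.001, "ax": 0, "ay": 0, "az": -9}, {"dx": 0.003, "dy": 0.0314, "dz": 0.001, "ax": 0, "ay": 0, "az": -12.9}, {"dx": 0.0057, "dy": 0.0417, "dz": 0.001, "ax": 0, "ay": 0, "az": -16.8}, {"dx": 0.0091, "dy": 0.0517, "dz": 0.001, "ax": 0, "ay": 0, "az": -20.7}, {"dx": 0.0132, "dy": 0.0614, "dz": 0.001, "ax": 0, "ay": 0, "az": -24.6}, {"dx": 0.0179, "dy": 0.0709, "dz": 0.001, "ax": 0, "ay": 0, "az": -28.5}, {"dx": 0.0233, "dy": 0.08, "dz": 0.001, "ax": 0, "ay": 0, "az": -32.4}, {"dx": 0.0292, "dy": 0.0887, "dz": 0.001, "ax": 0, "ay": 0, "az": -36.3}, {"dx": 0.0358, "dy": 0.097, "dz": 0.001, "ax": 0, "ay": 0, "az": -40.2}, {"dx": 0.0429, "dy": 0.1049, "dz": 0.001, "ax": 0, "ay": 0, "az": -44}, {"dx": 0.0429, "dy": 0.1049, "dz": 0.001, "ax": 0, "ay": 0, "az": -44}]}}

```text
clock: 37.07
ee_pos: [573.5, -161.8, 170.4]
eef_rot: [[0.188, 0.982, -0.006], [0.982, -0.188, -0.003], [-0.004, -0.005, -1.0]]
ft_force: [-4.6, 3.9, 7.0]
width: 15.4
```

Run:
```python
from h import *
s=st()
piv=np.array([604.2,-11]); v=s['ee_pos'][:2]-piv; h0=np.degrees(np.arctan2(-v[1],-v[0])); r=np.hypot(*v); print(r,h0,np.radians(78.6-h0))
```

```text
t 37.07 p [ 573.5 -161.8  170.4] h 79.17 tilt 0.37 F [-4.6  3.9  7. ] w 15.4
153.87597254165686 78.48502311264092 0.0020067252481105464
```

{"method": "servo_tool", "body": {"commands": [{"dx": 0, "dy": 0, "dz": 0, "ax": 0, "ay": 0, "az": 0}, {"dx": 0, "dy": 0, "dz": 0, "ax": 0, "ay": 0, "az": 0}, {"dx": 0, "dy": 0, "dz": 0, "ax": 0, "ay": 0, "az": 0}, {"dx": 0, "dy": 0, "dz": 0, "ax": 0, "ay": 0, "az": 0}, {"dx": 0, "dy": 0, "dz": 0, "ax": 0, "ay": 0, "az": 0}, {"dx": 0, "dy": 0, "dz": 0, "ax": 0, "ay": 0, "az": 0}, {"dx": 0, "dy": 0, "dz": -0.03, "ax": 0, "ay": 0, "az": 0}, {"dx": 0, "dy": 0, "dz": -0.06, "ax": 0, "ay": 0, "az": 0}, {"dx": 0, "dy": 0, "dz": -0.09, "ax": 0, "ay": 0, "az": 0}, {"dx": 0, "dy": 0, "dz": -0.11, "ax": 0, "ay": 0, "az": 0}, {"dx": 0, "dy": 0, "dz": -0.11, "ax": 0, "ay": 0, "az": 0}, {"dx": 0, "dy": 0, "dz": -0.11, "ax": 0, "ay": 0, "az": 0}], "fingers": 0}}

```text
clock: 38.07
ee_pos: [575.0, -162.0, 281.9]
eef_rot: [[0.188, 0.982, -0.002], [0.982, -0.188, -0.003], [-0.003, -0.002, -1.0]]
ft_force: [0.0, 0.2, -0.4]
width: 85.3
```

```bash
cat >> h.py <<'E'
def unit(tag,zk):
    st();p,d,i=grab('wrist',tag); w=cloud(d,i,'wrist'); hsv=cv2.cvtColor(p,cv2.COLOR_RGB2HSV)
    m=(cv2.inRange(hsv,(0,130,60),(6,255,255))>0)&(np.hypot(w[...,0]-572,w[...,1]+160)<40)&(w[...,2]>zk-40)
    P=w[m]; z=np.percentile(P[:,2],90); T=P[P[:,2]>z-4]; c=cv2.minAreaRect(T[:,:2].astype(np.float32))[0]
    piv=np.array([604.2,-11]); v=np.array(c)-piv; h=np.degrees(np.arctan2(-v[1],-v[0])); print("knob",z.round(1),c,"r",np.hypot(*v),"clamp",np.radians(78.6-h))
    m=(cv2.inRange(hsv,(5,130,60),(18,255,255))>0)&(np.hypot(w[...,0]-546,w[...,1]+300)<40)
    P=w[m]
    if len(P)>20: print("pad",len(P),np.median(P,0).round(1),cv2.minAreaRect(P[:,:2].astype(np.float32)))
    return p,w
E
python3 -c "
from h import *
unit('sh1',197);seated('sh2');go((545.6,-299.7,230),78.6)"
```

```text
t 38.07 p [ 575.  -162.   281.9] h 79.14 tilt 0.22 F [ 0.   0.2 -0.4] w 85.3
knob 197.7 (573.5783081054688, -163.1649627685547) r 155.21554016540753 clamp -0.00037985860642386865
pad 88 [ 556.9 -300.8   78.9] ((545.312744140625, -300.7130432128906), (24.249324798583984, 32.36326217651367), 77.39360046386719)
t 38.12 p [ 573.9 -161.5  280.3] h 79.15 tilt 0.35 F [ 0.   0.4 -0.5] w 85.5
0 ztop 168.1 exp 156.5 offset [ 4.9 -8.8] [41.8 14. ] 57.3 slope [-0.128 -1.306]
1 ztop 156.8 exp 156.5 offset [ 0.2 -0.4] [27.3 35.8] 78.7 slope [ 0.002 -0.009]
2 ztop 156.8 exp 156.5 offset [ 0.6 -0.7] [27.9 35.5] 79.0 slope [-0.018 -0.007]
to (545.6, -299.7, 230) 78.6 shift [-0.1411 -0.0008  0.0498] turn [-0.41  0.2   0.56] rows 3.588522030227296 0.10081770438881589
```

View pics/sh1.png

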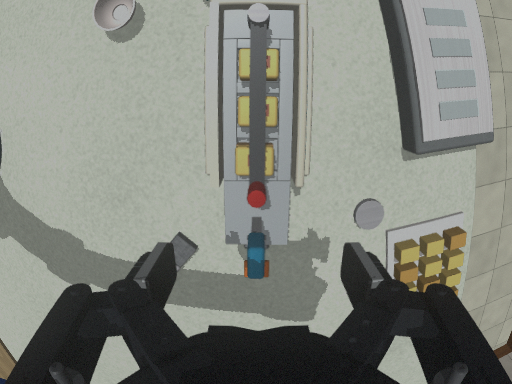

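```bash
python3 -c "
from h import *
go((545.5,-300.2,280),168.6)"
```

```text
to (545.5, -300.2, 280) 168.6 shift [-0.1418 -0.0012 -0.0002] turn [ -0.48  -0.16 -89.44] rows 3.4005257776739555 12.491886725348353
```

{"method": "servo_tool", "body": {"commands": [{"dx": -0.012, "dy": 0, "dz": 0, "ax": 0, "ay": 0, "az": -6.5}, {"dx": -0.024, "dy": 0, "dz": 0, "ax": 0, "ay": 0, "az": -13}, {"dx": -0.036, "dy": 0, "dz": 0, "ax": 0, "ay": 0, "az": -19.5}, {"dx": -0.048, "dy": 0, "dz": 0, "ax": 0, "ay": 0, "az": -26}, {"dx": -0.06, "dy": 0, "dz": 0, "ax": 0, "ay": 0, "az": -32.5}, {"dx": -0.072, "dy": 0, "dz": 0, "ax": 0, "ay": 0, "az": -39}, {"dx": -0.084, "dy": 0, "dz": 0, "ax": 0, "ay": 0, "az": -45.5}, {"dx": -0.096, "dy": 0, "dz": 0, "ax": 0, "ay": 0, "az": -52}, {"dx": -0.108, "dy": 0, "dz": 0, "ax": 0, "ay": 0, "az": -58.5}, {"dx": -0.12, "dy": 0, "dz": 0, "ax": 0, "ay": 0, "az": -65}, {"dx": -0.132, "dy": 0, "dz": 0, "ax": 0, "ay": 0, "az": -71.5}, {"dx": -0.142, "dy": -0.001, "dz": 0, "ax": 0, "ay": 0, "az": -78}], "fingers": 255}}

```text
clock: 39.17
ee_pos: [544.4, -300.7, 277.4]
eef_rot: [[-0.923, 0.384, -0.012], [0.384, 0.923, -0.001], [0.01, -0.005, -1.0]]
ft_force: [0.6, 0.1, -0.4]
width: -0.0
```

```bash
python3 -c "
from h import *
st();go((545.5,-300.2,160),168.6)"
```

```text
t 39.17 p [ 544.4 -300.7  277.4] h 157.44 tilt 0.67 F [ 0.6  0.1 -0.4] w -0.0
to (545.5, -300.2, 160) 168.6 shift [-0.0021  0.0016  0.1174] turn [ -0.25  -0.62 -11.16] rows 2.815857764432855 1.5610260233427116
```

{"method": "servo_tool", "body": {"commands": [{"dx": -0.002, "dy": 0.0015, "dz": 0.015, "ax": -0.2, "ay": -0.6, "az": -5}, {"dx": -0.002, "dy": 0.0015, "dz": 0.04, "ax": -0.2, "ay": -0.6, "az": -11}, {"dx": -0.002, "dy": 0.0015, "dz": 0.065, "ax": -0.2, "ay": -0.6, "az": -11}, {"dx": -0.002, "dy": 0.0015, "dz": 0.09, "ax": -0.2, "ay": -0.6, "az": -11}, {"dx": -0.002, "dy": 0.0015, "dz": 0.117, "ax": -0.2, "ay": -0.6, "az": -11}, {"dx": -0.002, "dy": 0.0015, "dz": 0.117, "ax": -0.2, "ay": -0.6, "az": -11}, {"dx": -0.002, "dy": 0.0015, "dz": 0.117, "ax": -0.2, "ay": -0.6, "az": -11}]}}

```text
clock: 39.75
ee_pos: [543.0, -298.9, 157.2]
eef_rot: [[-0.98, 0.2, -0.007], [0.2, 0.98, 0.002], [0.008, 0.0, -1.0]]
ft_force: [0.8, 0.4, 0.4]
width: -0.3
```

Run:
```python
from h import *
st();p,d,i=grab('wrist','pd'); w=cloud(d,i,'wrist'); hsv=cv2.cvtColor(p,cv2.COLOR_RGB2HSV)
m=(cv2.inRange(hsv,(5,130,60),(18,255,255))>0)&(np.hypot(w[...,0]-546,w[...,1]+300)<40)
P=w[m]; print(len(P)); 
if len(P): print(np.median(P,0),cv2.minAreaRect(P[:,:2].astype(np.float32)))
go((545.5,-300.2,85),168.6)
```

```text
t 39.75 p [ 543.  -298.9  157.2] h 168.44 tilt 0.44 F [0.8 0.4 0.4] w -0.3
1266
[ 544.46470849 -300.57978824   78.79760274] ((545.1934814453125, -300.5093994140625), (25.558162689208984, 33.2607536315918), 77.93675231933594)
to (545.5, -300.2, 85) 168.6 shift [-0.0011  0.      0.0745] turn [-0.05 -0.16 -0.17] rows 1.787328294721057 0.03332409741829537
```

View pics/pd.png

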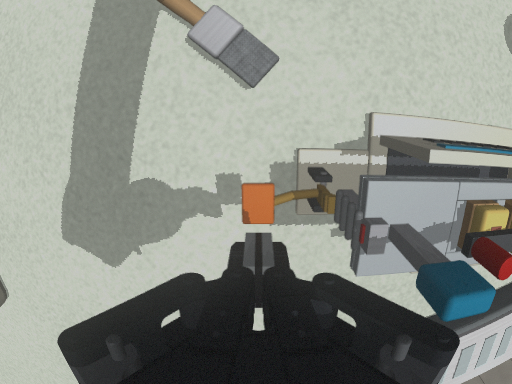

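{"method": "servo_tool", "body": {"commands": [{"dx": -0.002, "dy": 0, "dz": 0.025, "ax": 0, "ay": 0, "az": 0}, {"dx": -0.002, "dy": 0, "dz": 0.05, "ax": 0, "ay": 0, "az": 0}, {"dx": -0.002, "dy": 0, "dz": 0.07, "ax": 0, "ay": 0, "az": 0}, {"dx": -0.002, "dy": 0, "dz": 0.07, "ax": 0, "ay": 0, "az": 0}, {"dx": -0.002, "dy": 0, "dz": 0.07, "ax": 0, "ay": 0, "az": 0}]}}

```text
clock: 40.22
ee_pos: [546.8, -300.6, 90.3]
eef_rot: [[-0.98, 0.2, -0.003], [0.2, 0.98, -0.001], [0.003, -0.001, -1.0]]
ft_force: [-0.5, 0.9, 0.5]
width: 0.0
```

Run:
```python
from h import *
st();go((545.5,-300.4,63.5),168.6)
```

```text
t 40.22 p [ 546.8 -300.6   90.3] h 168.44 tilt 0.16 F [-0.5  0.9  0.5] w 0.0
to (545.5, -300.4, 63.5) 168.6 shift [ 0.0013 -0.      0.0268] turn [-0.06 -0.15 -0.16] rows 0.6443409428480675 0.03155052682835282
```

{"method": "servo_tool", "body": {"commands": [{"dx": 0.001, "dy": 0, "dz": 0.008, "ax": 0, "ay": 0, "az": 0}, {"dx": 0.001, "dy": 0, "dz": 0.014, "ax": 0, "ay": 0, "az": 0}, {"dx": 0.001, "dy": 0, "dz": 0.02, "ax": 0, "ay": 0, "az": 0}, {"dx": 0.001, "dy": 0, "dz": 0.026, "ax": 0, "ay": 0, "az": 0}, {"dx": 0.001, "dy": 0, "dz": 0.027, "ax": 0, "ay": 0, "az": 0}, {"dx": 0.001, "dy": 0, "dz": 0.027, "ax": 0, "ay": 0, "az": 0}, {"dx": 0.001, "dy": 0, "dz": 0.027, "ax": 0, "ay": 0, "az": 0}, {"dx": 0.001, "dy": 0, "dz": 0.027, "ax": 0, "ay": 0, "az": 0}, {"dx": 0.001, "dy": 0, "dz": 0.027, "ax": 0, "ay": 0, "az": 0}, {"dx": 0.001, "dy": 0, "dz": 0.027, "ax": 0, "ay": 0, "az": 0}, {"dx": 0.001, "dy": 0, "dz": 0.027, "ax": 0, "ay": 0, "az": 0}, {"dx": 0.001, "dy": 0, "dz": 0.027, "ax": 0, "ay": 0, "az": 0}]}}

```text
clock: 41.22
ee_pos: [546.8, -306.3, 66.3]
eef_rot: [[-0.979, 0.203, 0.002], [0.203, 0.979, -0.009], [-0.004, -0.008, -1.0]]
ft_force: [-1.7, -4.7, 4.7]
width: -0.1
```

{"method": "servo_tool", "body": {"commands": [{"dx": 0, "dy": 0, "dz": 0, "ax": 0, "ay": 0, "az": 0}, {"dx": 0, "dy": 0, "dz": 0, "ax": 0, "ay": 0, "az": 0}, {"dx": 0, "dy": 0, "dz": 0, "ax": 0, "ay": 0, "az": 0}, {"dx": 0, "dy": 0, "dz": 0, "ax": 0, "ay": 0, "az": 0}, {"dx": 0, "dy": 0, "dz": 0, "ax": 0, "ay": 0, "az": 0}, {"dx": 0, "dy": 0, "dz": 0, "ax": 0, "ay": 0, "az": 0}, {"dx": 0, "dy": 0, "dz": 0, "ax": 0, "ay": 0, "az": 0}, {"dx": 0, "dy": 0, "dz": 0, "ax": 0, "ay": 0, "az": 0}]}}

```text
clock: 41.88
ee_pos: [547.4, -308.3, 67.0]
eef_rot: [[-0.979, 0.204, 0.004], [0.204, 0.979, -0.012], [-0.007, -0.011, -1.0]]
ft_force: [-0.5, -5.5, 5.4]
width: -0.1
```

Run:
```python
from h import *
st();p,d,i=grab('scene'); w=cloud(d,i,'scene'); crop(p,140,100,280,240,4,'s3')
pw,d2,i2=grab('wrist','pw')
V=cloud(d2,i2,'wrist'); hsv=cv2.cvtColor(pw,cv2.COLOR_RGB2HSV)
m=(cv2.inRange(hsv,(95,100,60),(120,255,255))>0)&(np.hypot(V[...,0]-564,V[...,1]+208)<40); print("handle top",np.percentile(V[m][:,2],95) if m.sum() else None,"(expect 156 down)")
```

```text
t 41.88 p [ 547.4 -308.3   67. ] h 168.23 tilt 0.72 F [-0.5 -5.5  5.4] w -0.1
handle top 156.45094649478142 (expect 156 down)
```

View pics/s3.png

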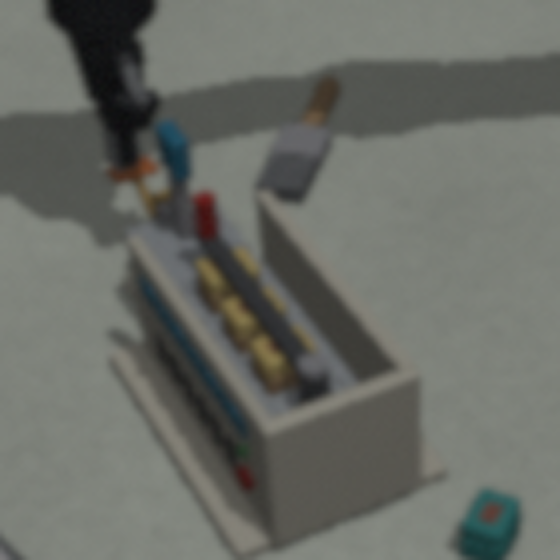

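{"method": "servo_tool", "body": {"commands": [{"dx": 0, "dy": 0, "dz": -0.01, "ax": 0, "ay": 0, "az": 0}, {"dx": 0, "dy": -0.002, "dz": -0.025, "ax": 0, "ay": 0, "az": 0}, {"dx": 0, "dy": -0.002, "dz": -0.05, "ax": 0, "ay": 0, "az": 0}, {"dx": 0, "dy": -0.002, "dz": -0.08, "ax": 0, "ay": 0, "az": 0}, {"dx": 0, "dy": -0.002, "dz": -0.115, "ax": 0, "ay": 0, "az": 0}, {"dx": 0, "dy": -0.002, "dz": -0.15, "ax": 0, "ay": 0, "az": 0}, {"dx": 0, "dy": -0.002, "dz": -0.185, "ax": 0, "ay": 0, "az": 0}, {"dx": 0, "dy": -0.002, "dz": -0.22, "ax": 0, "ay": 0, "az": 0}, {"dx": 0, "dy": -0.002, "dz": -0.22, "ax": 0, "ay": 0, "az": 0}, {"dx": 0, "dy": -0.002, "dz": -0.22, "ax": 0, "ay": 0, "az": 0}]}}

```text
clock: 42.82
ee_pos: [547.3, -306.2, 289.1]
eef_rot: [[-0.979, 0.202, 0.008], [0.202, 0.979, -0.011], [-0.01, -0.009, -1.0]]
ft_force: [0.1, 0.4, -0.2]
width: -0.1
```

Run:
```python
from h import *
p,w=unit('f1',134); 
z=w[...,2]
V=w[(z>55)&(z<100)&(np.hypot(w[...,0]-568,w[...,1]+185)<14)]; print("plate",len(V),np.median(V[:,2]) if len(V) else 0)
seated('f2',70)
s=arm.grab_frame('side')[0]; crop(s,195,120,325,240,5,'f3')
```

```text
t 42.82 p [ 547.3 -306.2  289.1] h 168.36 tilt 0.76 F [ 0.1  0.4 -0.2] w -0.1
knob 134.2 (572.4334716796875, -164.26046752929688) r 156.51799650143712 clamp 0.005409983404520489
pad 524 [ 544.9 -300.7   78.8] ((545.2008056640625, -300.330322265625), (24.313636779785156, 31.517961502075195), 78.05046081542969)
plate 239 70.86184327317693
t 42.87 p [ 546.2 -305.5  286.7] h 168.35 tilt 0.57 F [-0.1  0.1 -0.3] w -0.4
0 ztop 93.3 exp 92 offset [-4.5 -0.2] [47.2 33.6] 64.7 slope [ 0.553 -1.077]
1 ztop 93.0 exp 92 offset [-0.2  2.3] [38.4 39.9] 3.3 slope [0.042 0.089]
2 ztop 92.9 exp 92 offset [-0.9 -5.8] [35.1 34.9] 77.6 slope [ 0.036 -0.067]
```

View pics/f1.png

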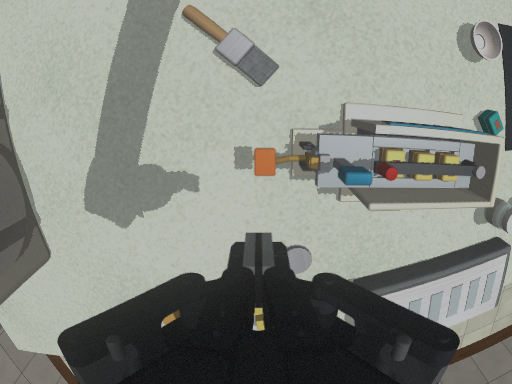

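View pics/f3.png

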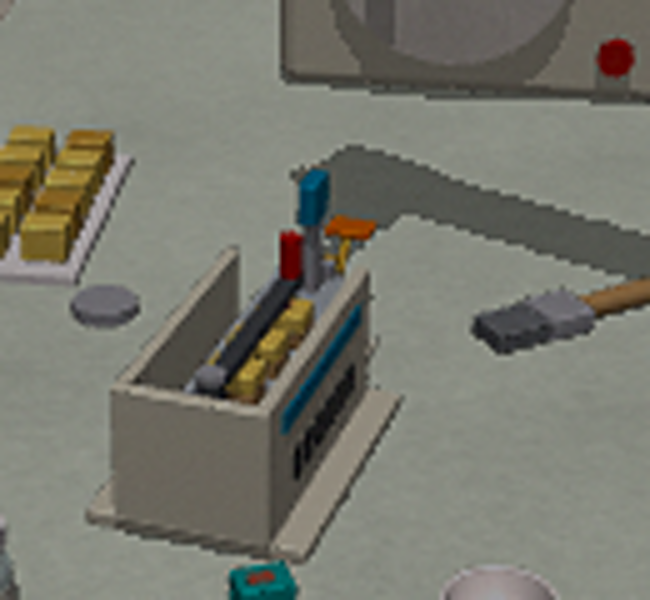

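```bash
python3 -c "
from h import *
st(); print(arm.close_job())"
```

```text
t 42.97 p [ 545.  -305.5  284.5] h 168.32 tilt 0.49 F [0.4 0.2 0.1] w -0.1
the job is handed in; nothing more can be done
None
```

The job is handed in at about 43 s of the 208 s allowed. All three wax blocks are in their own pockets, the lever is shut over them, and the carrier is fully down. The hand-in itself gives no verdict.

**What I did:**
- Raised the carrier, which started on the 16 mm tooth, to the top tooth and let go.
- Opened the lever to about 1.49 rad.
- Seated the three mat blocks in pockets 2, 1 and 0, then shut the lever against its stop.
- Pressed the pawl pad until the carrier was down, then backed off.
- I did not move the turquoise and purple look-alikes, the tray blocks or the bystanders. I didn't re-measure the bystanders' positions.

**Last checks:**

| Check | Reading | Expected |
|---|---|---|
| Carrier plate height | 70.9 mm | 70 mm |
| Handle top | 156.5 mm | 156 mm |
| Pawl pad height | 78.8 mm, sprung back | 78 mm |
| Lever angle | about 0.005 rad | 0 |
| Block tops, carrier down | about 93 mm, all three | 92 mm |
| Contact force on the robot | about 0 | 0 |

With the lever still open, all three blocks were within about 1 mm of their seats and level.

**What disagreed:** the block centre offsets I fitted after the carrier sank (up to 6 mm) are not reliable. The lever and knob hid part of the block tops, so I relied on the open-lever measurements, the even block heights and the final picture. During the pad press the fingertips slid about 8 mm along -y, but the pawl released and the carrier sank fully.

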